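Drive the broken handle out of a silversmith's hammer head

ROBOT

A 6-joint arm with a two-finger parallel gripper is mounted at the origin on the work surface. World frame = base frame: x ahead of the robot, y to its left, z up, the work surface at z = 0. Lengths are in mm, angles in rad, forces in N, time in s.
With the tool pointing down it reaches from about 275 to 1000 mm from the base axis. Payload 8.4 kg.
Tool frame: the origin (TCP) lies between the finger pads; the fingertips stand r.nose_length ahead of it and the grasp point (between the pads) lies 8 mm behind it (r.nose_length is the distance from the TCP to the fingertips, in mm); y points along the fingers, x is the direction in which the jaws open and shut, and the axes are right-handed (so a half turn about y gives the same grasp; the last joint's range is limited). The gripper opens to 85 mm and grips with 20 to 120 N. Pads are 22 mm wide; open, the fingers measure 114 mm over their backs; the gripper's body (76 mm by 85 mm) begins 54 mm behind the grasp point. The pads swing forward as they close: fully open they stand 13 mm farther back than shut.
Start: joints at [-1.196, 0.353, 1.633, -0, 1.155, -0.002], TCP at [229.966, -581.157, 242.281] pointing down, gripper open.
Joint ranges: [-2.63, 2.63], [-0.92, 2.1], [0.06, 2.66], [-1.3, 4.44], [0, 2.69], [-3.02, 3.02]. Speed limits (rad/s): [2.22, 2.22, 2.79, 3.14, 3.14, 3.14].

INTERFACE

Orientations are given as [roll, pitch, yaw] about the fixed x, y, z axes, in that order (R = Rz(yaw) Ry(pitch) Rx(roll)).
In Python, from rig import r, cams, order gives the robot as it stands. The module is installed in compiled form; this text tells all that it offers.
- The arm moves only by the shell command python3 -m crank 'ROWS' [FORCE]. ROWS is JSON, a list of rows, each a list of 7 numbers: the turn, a rotation vector about the tool's x, y, z in degrees, then the shift along the tool's x, y, z in cm, then the opening, from -1 (shut) to 1 (fully open). A call has exactly 10 rows; each row shifts and turns the pose as measured when the row begins, along the tool's axes as they then stand; what a row does not reach is not made up. A row lasts 1/12 s, in which the tool goes at most 41.7 mm and 7.16 degrees, less where a joint would pass 70% of its speed; a pose out of reach is approached as far as the arm can. A call with a gripper value outside its range is refused whole. The fingers move at their own pace and stop on an object; FORCE is the grip in N (left out, the last holds). Time passes only in rows, so rows that do not move let the fingers close, or fill a call up. It gives the time, the measured TCP pose, the force and the opening at its end, in the units of the state.
- r.sense(): the state, without advancing time (a new reading comes with each control period).
- cams.grab_frame(name): name is "scene" or "top" or "wrist"; returns the picture (384x512x3 uint8, blue, green, red); there is no depth.
- cams.camera_info(name): a dict with "intrinsics" (3x3 intrinsics, pixels), "view" (4x4, takes a point from world to camera coordinates); the wrist camera has in their place "hand_eye" (4x4, takes a point from camera to tool coordinates, whose origin is the TCP and whose axes are the tool frame's). Camera axes: x right, y up, looking along -z (the intrinsics and any distortion apply to the point x, -y, -z); pixel columns grow to the right and rows downward; lengths in mm; the calibration is good to about 2 mm. A picture is of the moment at which its call begins: read the wrist's pose just before it. camera_info takes no time and is no camera call.
- order.sign_off(): hands the job in, once; it reports no verdict.
The state is a dict: "clock": time; "qpos": joint angles; "qvel": joint speeds; "joint_efforts": joint torques, N m; "eef_pos": TCP position; "tcp_rot": TCP orientation; "contact_force": force on the tool from outside, world axes, zero at the start; "wrist_torque": the same for the moment, N m; "opening": opening from 0.0 (shut) to 1.0 (fully open).
Only numpy, scipy, OpenCV 4.12 (cv2) and the standard library are available. Lean on these libraries where they do the work, as an engineer would, in place of code of your own. Each camera call takes 0.05 s, during which the arm holds its last target.

TASK

The handle of the hammer lying across the vise jaws has broken off in its head. Take the plain straight drift from the rack, feel it into the eye of the head past the old wedge stumps, and press the stuck wooden stub right out below, without forcing the drift against the head or disturbing the rest of the bench. Leave the head lying on the jaws and put the drift back in its own place in the rack.

Things in the scene. Friction and masses are not known exactly. Their poses are not given: they have to be found in the camera images.
- vise: Blue bench vise, bolted down, 108 mm high. Origin: on the bench under the middle of the 40 mm gap between its jaws; x across the gap (screw and tommy bar reach 115 mm out at -x, the fixed body 94 mm at +x), y along the 86 mm wide jaws, z up. Jaw tops at z = 108 mm; the gap's floor is the top of the slide bar (46 mm wide), z = 35 mm.
- rack: Fixed wooden rack, base 140 x 170 mm. Two places (y = -40, +40 mm) hold round tools 40 degrees off vertical, upper ends leaning to -x, feet on a ledge at x = 50, z = 30 mm. The shank lies in two open V notches (boards 10 mm thick, 15 and 82 mm up the shank; flanks at 45 degrees, 21 mm to each side); above 90 mm it is free all round. Origin: on the bench under the base; z up.
- hammer: Loose steel hammer head (0.55 to 0.85 kg) lying across the jaws. Square body 84 x 32 x 34 mm, round face at +x, ball peen at -x, 141 mm in all. Origin: centre of the body's underside, under the eye; x along the head, z up. The eye is a straight, sharp-edged hole right through along z, 32 mm (x) by 17.5 mm (y), 34 mm deep.
- eye_top (a point): Centre of the eye at the head's upper face (z = 34 mm in the head's frame), axes as the head's. Rusted-in stumps of old steel wedges, 3.5 mm thick, flush with that face, choke the mouth from both ends (+x and -x) by unequal amounts that no pose tells: the clear opening between them is 18 mm long, its middle up to 7 mm off centre along x, and must be seen or felt. They stay put; below them the eye is clear.
- stub: Broken wooden handle stub, 31 x 16.5 x 60 mm, stuck by friction in the eye: its top lies 4.5 to 7 mm below the head's upper face, its splintered end hangs between the jaws. Origin: centre of its lower end; z up along it. A steady push of about 10 to 20 N (varies) moves it; it lets go when its top is about 6 mm above the head's underside and falls on to the slide bar.
- stub_top (a point): Centre of the stub's top end, on which the drift bears; axes as the stub's.
- drift: The drift: plain straight steel rod, 16 mm diameter, 145 mm long, square-cut flat ends, 0.225 kg, loose in either place of the rack. Origin: centre of its foot, the lower end, which does the pushing; z along its axis to the upper end; at the start x points up and away from the notches, y along the rack's y.
- drift_foot (a point): Centre of the drift's lower end face; axes as the drift's.
- drift_top (a point): Centre of the drift's upper end face (145 mm from the foot).
- dapping_punch: Steel dapping punch in the rack's other place, to be left alone: the same 16 mm shank but with a 25 mm ball at its upper end, 137 mm long. Origin: centre of its lower end; z along its axis.
- bur_tray: White plastic tray of burs, 74 x 66 x 22 mm, loose on the bench, to be left alone. Origin: centre of its underside.
- carton: Small cardboard carton, 62 x 44 x 20 mm, loose on the bench, to be left alone. Origin: centre of its underside.
Mind the look-alikes: they are no part of the job. Leave any blue look-alike of the hammer alone.

How it is judged:
By the outcome, as a careful person would: the job done as asked, in the order asked, and still so for the second after the job is handed in, with the robot touching nothing.
It also fails if it takes over 72 s, if anything falls off the work surface, if the arm or the gripper's body presses on something with over 40 N, if the wrist force passes 120 N, or if a joint passes its speed limit or range.

## Working session

There is one attempt and no reset: what is moved stays moved. The work goes in short steps, Python scripts to look and compute and a shell command to move; the robot and the scene stay as the last step left them, time stands still between calls to the robot, and variables do not carry over. Pictures are saved under pics/ and viewed, and the job is handed in when it is done.

```bash
mkdir -p pics; ls; cat > h.py <<'E'
import numpy as np, cv2
from rig import r, cams, order
from scipy.spatial.transform import Rotation as R
E
python3 - <<'E'
from h import *
print(r.sense(), r.nose_length)
for n in ("scene","top","wrist"):
    print(n,cams.camera_info(n))
for n in ("scene","top"):
    cv2.imwrite(f"pics/{n}0.png",cams.grab_frame(n))
E
```

```text
pics
{'clock': 0.0, 'qpos': array([-1.19642611e+00,  3.53658847e-01,  1.63413392e+00,  7.24695188e-06,
        1.15520465e+00, -2.40663029e-03]), 'qvel': array([-0.00106179, -0.0010396 ,  0.00159082, -0.00075743, -0.00209847,
       -0.00041323]), 'joint_efforts': array([-4.87276178e-03, -6.05254912e+01, -3.42069805e+01, -6.46935914e-04,
        9.40220256e-03, -5.02380738e-05]), 'eef_pos': array([ 229.78224912, -580.72948666,  241.5550822 ]), 'tcp_rot': array([-1.57078632e+00,  1.40474403e-03, -1.19402240e+00]), 'contact_force': array([ 0.39220503,  1.11730761, -0.85505793]), 'wrist_torque': array([ 0.01755309,  0.03453716, -0.05243959]), 'opening': 1.0013120928627304} 11.0
scene {'intrinsics': array([[390.96442078,   0.        , 249.94372904],
       [  0.        , 390.96442078, 200.6608396 ],
       [  0.        ,   0.        ,   1.        ]]), 'view': array([[ 7.45291952e-01,  6.66738259e-01, -7.56341078e-06,
        -3.89150195e+02],
       [-5.26557887e-01,  5.88602783e-01,  6.13419560e-01,
         2.95908716e+02],
       [ 4.08994741e-01, -4.57172678e-01,  7.89757206e-01,
   
[... 463 characters left out ...]
      [-7.69208214e-02,  3.32217333e-02,  9.96483569e-01,
        -9.64224778e+02],
       [ 0.00000000e+00,  0.00000000e+00,  0.00000000e+00,
         1.00000000e+00]])}
wrist {'intrinsics': array([[265.30206117,   0.        , 257.14935741],
       [  0.        , 265.30206117, 188.62667782],
       [  0.        ,   0.        ,   1.        ]]), 'hand_eye': array([[ 9.99999780e-01, -6.09095699e-04, -2.61177828e-04,
        -2.09687603e-01],
       [-8.90243784e-05,  2.67063474e-01, -9.63678937e-01,
        -1.30028375e+02],
       [ 6.56723754e-04,  9.63678748e-01,  2.67063361e-01,
         6.81883853e+01],
       [ 0.00000000e+00,  0.00000000e+00,  0.00000000e+00,
         1.00000000e+00]])}
```

View pics/scene0.png

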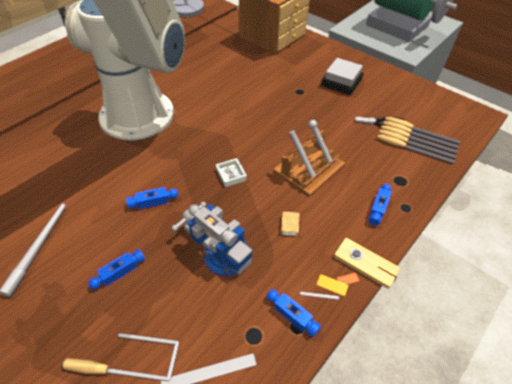

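View pics/top0.png

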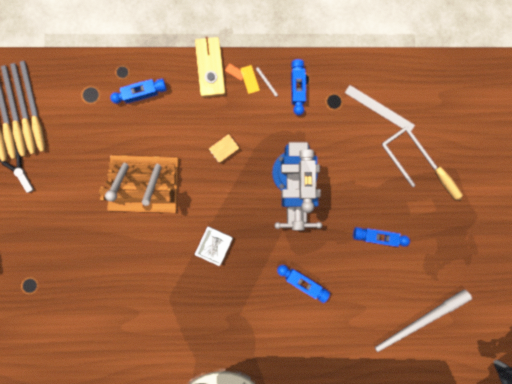

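```bash
python3 - <<'E'
from h import *
t=cv2.imread("pics/top0.png"); s=cv2.imread("pics/scene0.png")
c=cv2.resize(t[130:240,265:335],None,fx=5.4,fy=5.4,interpolation=cv2.INTER_CUBIC)
d=cv2.resize(t[145:225,95:190],None,fx=4.2,fy=4.2,interpolation=cv2.INTER_CUBIC)
H=max(c.shape[0],d.shape[0]); o=np.zeros((H,c.shape[1]+d.shape[1],3),np.uint8); o[:c.shape[0],:c.shape[1]]=c;o[:d.shape[0],c.shape[1]:]=d
cv2.imwrite("pics/crop_top0.png",o)
c=cv2.resize(s[190:280,165:260],None,fx=4.2,fy=4.2,interpolation=cv2.INTER_CUBIC)
d=cv2.resize(s[110:200,265:355],None,fx=4.2,fy=4.2,interpolation=cv2.INTER_CUBIC)
cv2.imwrite("pics/crop_sc0.png",np.hstack([c,d]))
E
```

```text
(no output)
```

View pics/crop_top0.png

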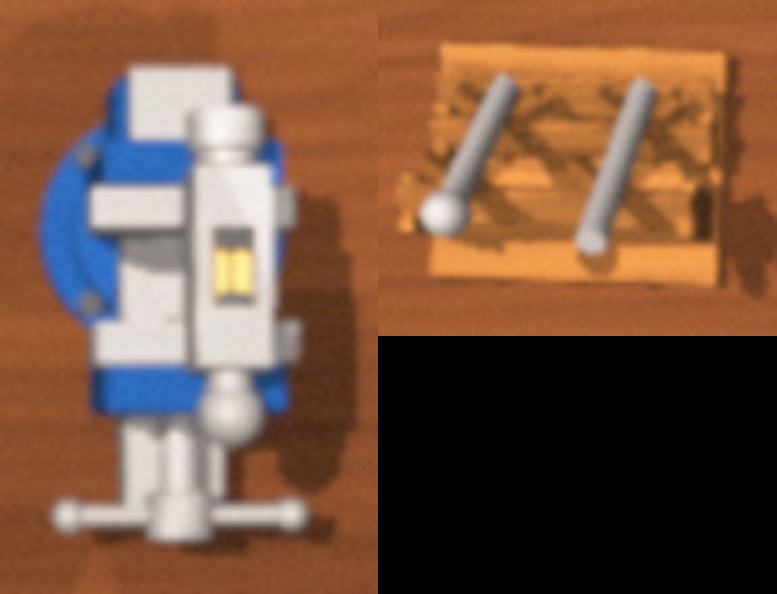

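View pics/crop_sc0.png

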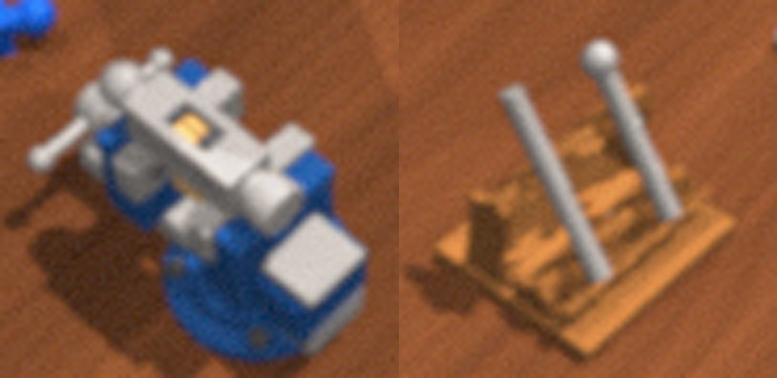

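```bash
cat >> h.py <<'E'
def cam(n):
    i=cams.camera_info(n); return i["intrinsics"],i["view"]
def wcam(s=None):
    """wrist cam K, view for the state s"""
    i=cams.camera_info("wrist"); s=s or r.sense()
    T=np.eye(4); T[:3,:3]=R.from_euler("xyz",s["tcp_rot"]).as_matrix(); T[:3,3]=s["eef_pos"]
    return i["intrinsics"], np.linalg.inv(T@i["hand_eye"])
def proj(K,V,P):
    P=np.atleast_2d(P); c=P@V[:3,:3].T+V[:3,3]; q=np.c_[c[:,0],-c[:,1],-c[:,2]]@K.T; return q[:,:2]/q[:,2:]
def ray(K,V,uv):
    d=np.linalg.inv(K)@np.array([uv[0],uv[1],1.]); d=np.array([d[0],-d[1],-d[2]])
    return -V[:3,:3].T@V[:3,3], V[:3,:3].T@d/np.linalg.norm(d)
def atz(K,V,uv,z):
    o,d=ray(K,V,uv); return o+d*(z-o[2])/d[2]
def tri(obs):
    A=np.zeros((3,3));b=np.zeros(3);rs=[ray(K,V,u) for K,V,u in obs]
    for o,d in rs:
        M=np.eye(3)-np.outer(d,d);A+=M;b+=M@o
    p=np.linalg.solve(A,b); return p,[np.linalg.norm(np.cross(p-o,d)) for o,d in rs]
E
python3 - <<'E'
from h import *
np.set_printoptions(precision=1,suppress=True)
t=cam("top");s=cam("scene")
T=lambda x,y:(*t,(95+(x-378)/4.2,145+y/4.2))
S=lambda x,y:(*s,(265+(x-399)/4.2,110+y/4.2))
a,e=tri([T(592,240),S(513,92)]);print("drift top",a,e)
b,e2=tri([T(643,82),S(598,275)]);print("foot",b,e2, np.linalg.norm(a-b))
d=(a-b)/np.linalg.norm(a-b);print("dir",d)
c,e=tri([T(444,213),S(600,58)]);print("ball",c,e)
print("base corners z~10",[atz(*T(*p),10) for p in((442,45),(727,52),(716,285),(431,272))])
H=lambda x,y:(*t,(265+x/5.4,130+y/5.4))
H2=lambda x,y:(*s,(165+x/4.2,190+y/4.2))
print("body corners z142",[atz(*H(*p),142) for p in((190,165),(278,165),(275,368),(188,362))])
print("eye z142",[atz(*H(*p),142) for p in((216,228),(255,228),(255,302),(216,302))])
print(tri([H(235,266),H2(195,127)]), tri([H(232,412),H2(120,83)]))
print("carton",atz(*t,(224,148),20),"tray",atz(*t,(214,246),22))
E
```

```text
drift top [536.6 154.5 138.8] [np.float64(2.7579738557786513), np.float64(2.7579738557787294)]
foot [630.9 147.5  35.4] [np.float64(0.6170765950779028), np.float64(0.6170765950776389)] 140.1489102398871
dir [-0.7  0.   0.7]
ball [551.7 234.7 124.7] [np.float64(1.914675919927109), np.float64(1.914675919926994)]
base corners z~10 [array([658.1, 273.1,  10. ]), array([652.7, 103. ,  10. ]), array([512.4, 109.2,  10. ]), array([522.1, 277.5,  10. ])]
body corners z142 [array([ 623.2, -187. ,  142. ]), array([ 622.9, -223.4,  142. ]), array([ 539.3, -220.1,  142. ]), array([ 542.1, -184.5,  142. ])]
eye z142 [array([ 597. , -197.2,  142. ]), array([ 596.9, -213.3,  142. ]), array([ 566.4, -212.5,  142. ]), array([ 566.6, -196.5,  142. ])]
(array([ 582.9, -203.5,  140. ]), [np.float64(2.0850489309195206), np.float64(2.0850489309194553)]) (array([ 522.7, -203.8,  126.6]), [np.float64(1.1760957982824707), np.float64(1.1760957982826026)])
carton [674.2 -13.6  20. ] tray [429.5  12.5  22. ]
```

```bash
cat >> h.py <<'E'
def Rt(yaw_x, tilt=0):
    """tool rotation: x horizontal with azimuth yaw_x (deg), y tilted up by tilt deg from straight down toward z"""
    return (R.from_euler("z",yaw_x,degrees=True)*R.from_euler("x",-90+tilt,degrees=True))
def plan(pos,Rtar):
    s=r.sense(); R0=R.from_euler("xyz",s["tcp_rot"])
    print("t",round(s["clock"],2),"pos",s["eef_pos"].round(1),"F",s["contact_force"].round(1),"op",round(s["opening"],3))
    w=(R0.inv()*Rtar).as_rotvec(degrees=True); d=np.array(pos)-s["eef_pos"]
    print("turn deg (tool)",w.round(2)," shift cm in present axes",R0.inv().apply(d).round(1)/10 if 0 else (R0.inv().apply(d)/10).round(3)," in turned axes",(Rtar.inv().apply(d)/10).round(3))
E
python3 - <<'E'
from h import *
print(Rt(-92).as_matrix().round(2),Rt(-92,40).as_matrix().round(2))
plan([582,-204,215],Rt(-92))
E
```

```text
[[-0.03  0.    1.  ]
 [-1.    0.   -0.03]
 [-0.   -1.    0.  ]] [[-0.03  0.64  0.77]
 [-1.   -0.02 -0.03]
 [ 0.   -0.77  0.64]]
t 0.1 pos [ 229.8 -580.8  241.6] F [-0.1  0.2  0.3] op 0.999
turn deg (tool) [ 2.000e-02  2.359e+01 -7.000e-02]  shift cm in present axes [-22.07    2.689  46.614]  in turned axes [-38.883   2.663  33.885]
```

```bash
python3 -m crank '[[0,6,0,0,0,0,1],[0,6,0,0,0,0,1],[0,6,0,0,0,0,1],[0,5.6,0,0,0,0,1],[0,0,0,-3,0.2,2.6,1],[0,0,0,-3,0.2,2.6,1],[0,0,0,-3,0.2,2.6,1],[0,0,0,-3,0.2,2.6,1],[0,0,0,-3,0.2,2.6,1],[0,0,0,-3,0.2,2.6,1]]'
python3 -c "
from h import *
plan([582,-204,215],Rt(-92))"
```

```text
clock: 0.93
eef_pos: [394.9, -407.7, 225.5]
tcp_rot: [-1.575, 0.003, -1.638]
contact_force: [0.9, -1.0, 0.0]
opening: 0.998
t 0.93 pos [ 394.9 -407.7  225.5] F [ 0.9 -1.   0. ] op 0.998
turn deg (tool) [ 0.26 -1.88 -0.19]  shift cm in present axes [-21.589   1.039  17.296]  in turned axes [-21.014   1.048  17.989]
```

```bash
python3 -m crank '[[0,0,0,-3,0.15,2.5,1],[0,0,0,-3,0.15,2.5,1],[0,0,0,-3,0.15,2.5,1],[0,0,0,-3,0.15,2.5,1],[0,-1,0,-3,0.15,2.5,1],[0,-0.8,0,-3,0.15,2.5,1],[0,0,0,-2,0.1,1.7,1],[0,0,0,-0.9,0,0.8,1],[0,0,0,0,0,0,1],[0,0,0,0,0,0,1]]'
python3 -c "
from h import *
plan([582,-204,215],Rt(-92))
s=r.sense(); f=cams.grab_frame('wrist'); cv2.imwrite('pics/w1.png',f); np.save('w1.npy',np.r_[s['eef_pos'],s['tcp_rot']])
c=cv2.resize(f[130:290,180:340],None,fx=3.7,fy=3.7,interpolation=cv2.INTER_CUBIC); cv2.imwrite('pics/w1c.png',c)
"
```

```text
clock: 1.77
eef_pos: [592.4, -190.7, 211.5]
tcp_rot: [-1.579, 0.006, -1.598]
contact_force: [-0.4, -0.5, 0.4]
opening: 1.002
t 1.77 pos [ 592.4 -190.7  211.5] F [-0.4 -0.5  0.4] op 1.002
turn deg (tool) [ 0.46  0.42 -0.37]  shift cm in present axes [ 1.354 -0.351 -1.006]  in turned axes [ 1.364 -0.351 -0.994]
```

View pics/w1.png

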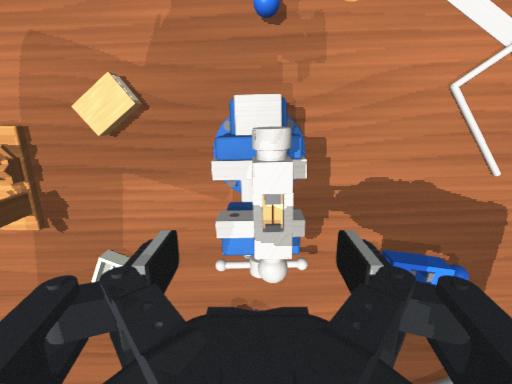

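View pics/w1c.png

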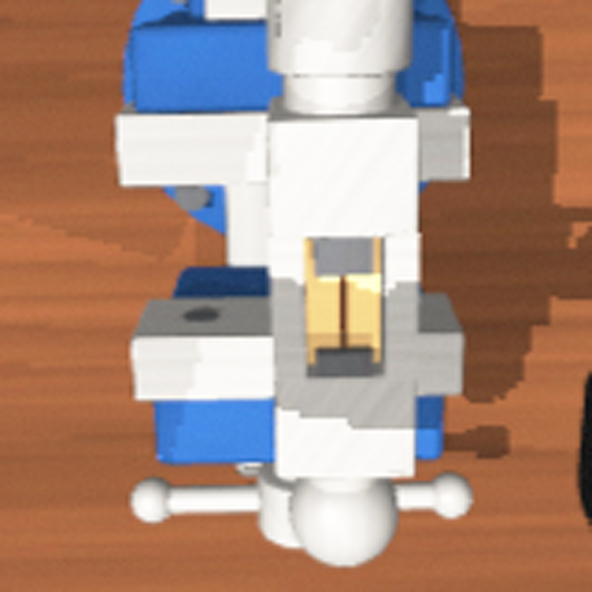

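```bash
python3 - <<'E'
from h import *
p=np.load('w1.npy'); K,V=wcam({"eef_pos":p[:3],"tcp_rot":p[3:]})
C=lambda x,y:atz(K,V,(180+x/3.7-.5+.135,130+y/3.7-.5+.135),142).round(1)
for n,q in dict(eyeN=(344,237),eyeS=(344,376),eyeL=(305,306),eyeR=(383,306),stN=(344,275),stS=(344,347),stS2=(344,351),bodyN=(344,112),bodyS=(344,475),bodyL=(272.5,306),bodyR=(416.5,306)).items(): print(n,C(*q))
foot=np.array([632.5,148,33]); 
for s_ in (210,150): plan(foot+s_*np.array([-.643,.025,.766]),Rt(-92,40))
E
```

```text
eyeN [ 600.2 -202.2  142. ]
eyeS [ 568.1 -201.9  142. ]
eyeL [ 584.8 -193.6  142. ]
eyeR [ 584.4 -210.5  142. ]
stN [ 591.7 -202.1  142. ]
stS [ 575.1 -202.   142. ]
stS2 [ 574.1 -201.9  142. ]
bodyN [ 627.  -202.5  142. ]
bodyS [ 543.6 -201.6  142. ]
bodyL [ 585.  -186.6  142. ]
bodyR [ 584.2 -217.7  142. ]
t 1.82 pos [ 592.2 -191.1  211.5] F [0.9 0.5 0.4] op 0.999
turn deg (tool) [40.46  0.22 -0.49]  shift cm in present axes [-34.139   2.072 -10.43 ]  in turned axes [-34.083  -5.505  -9.304]
t 1.82 pos [ 592.2 -191.1  211.5] F [0.9 0.5 0.4] op 0.999
turn deg (tool) [40.46  0.22 -0.49]  shift cm in present axes [-34.068   6.637  -6.532]  in turned axes [-34.068   0.497  -9.301]
```

```bash
python3 -m crank '[[0,0,0,-3.7,0.1,-1.1,1],[0,0,0,-3.7,0.1,-1.1,1],[0,0,0,-3.7,0.1,-1.1,1],[0,0,0,-3.7,0.1,-1.1,1],[0,0,0,-3.7,0.1,-1.1,1],[0,0,0,-3.7,0.1,-1.1,0.6],[0,0,0,-3.7,0.1,-1.1,0.6],[0,0,0,-3.7,0.1,-1.1,0.6],[0,0,0,-2.5,0.1,-0.8,0.6],[6,0,0,0,0,0,0.6]]'
python3 -m crank '[[6,0,0,0,0,0,0.6],[6,0,0,0,0,0,0.6],[6,0,0,0,0,0,0.6],[6,0,0,0,0,0,0.6],[5,0,0,0,0,0,0.6],[2,0,0,0,0,0,0.6],[0,0,0,0,0,0,0.6],[0,0,0,0,0,0,0.6],[0,0,0,0,0,0,0.6],[0,0,0,0,0,0,0.6]]'
python3 -c "
from h import *
foot=np.array([632.5,148,33]); 
plan(foot+210*np.array([-.643,.025,.766]),Rt(-92,40))
s=r.sense(); f=cams.grab_frame('wrist'); cv2.imwrite('pics/w2.png',f); np.save('w2.npy',np.r_[s['eef_pos'],s['tcp_rot']])
"
```

```text
clock: 2.65
eef_pos: [501.4, 127.2, 204.8]
tcp_rot: [-1.473, 0.003, -1.625]
contact_force: [0.7, -0.4, 0.4]
opening: 0.801
clock: 3.48
eef_pos: [498.1, 114.4, 206.1]
tcp_rot: [-0.966, -0.004, -1.638]
contact_force: [0.5, -0.4, 0.1]
opening: 0.799
t 3.48 pos [498.1 114.4 206.1] F [ 0.5 -0.4  0.1] op 0.799
turn deg (tool) [ 5.35 -1.34  1.33]  shift cm in present axes [-3.879  0.804 -0.952]  in turned axes [-3.882  0.806 -0.937]
```

View pics/w2.png

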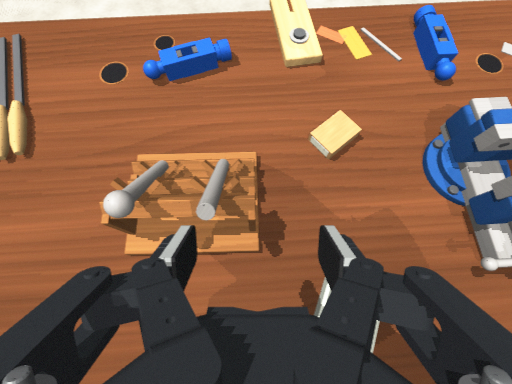

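```bash
python3 - <<'E'
from h import *
f=cv2.imread('pics/w2.png'); cv2.imwrite('pics/w2c.png',cv2.resize(f[145:260,95:265],None,fx=4.6,fy=4.6,interpolation=cv2.INTER_CUBIC))
E
```

```text
(no output)
```

View pics/w2c.png

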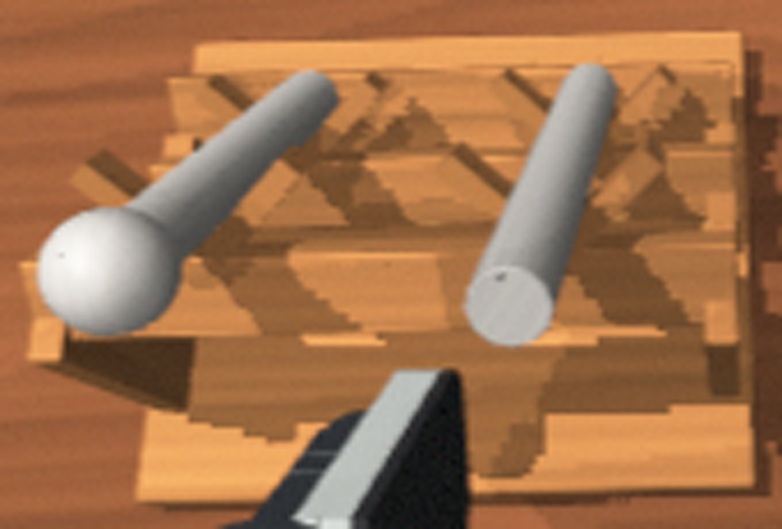

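```bash
python3 - <<'E'
from h import *
from scipy.optimize import least_squares
np.set_printoptions(precision=2,suppress=True)
p=np.load('w2.npy'); w=wcam({"eef_pos":p[:3],"tcp_rot":p[3:]}); t=cam("top"); s=cam("scene")
W=lambda x,y:np.array([95+x/4.6-.39,145+y/4.6-.39])
def axes(yaw,tilt=40):
    M=R.from_euler("z",yaw).as_matrix(); a=np.radians(tilt)
    return M@[-np.sin(a),0,np.cos(a)], M@[np.cos(a),0,np.sin(a)]
def res(q,full=True):
    f=q[:3]; d,xd=axes(q[3]); e=[]
    e.append((proj(*w,f+145*d)[0]-W(510,306))*2)
    e.append((proj(*w,f+8*xd)[0]-W(596,66))*2)
    e.append((proj(*t,f+145*d)[0]-[95+(592-378)/4.2,145+241/4.2]))
    e.append((proj(*t,f+6*xd)[0]-[158.3,164.0]))
    e.append((proj(*s,f+145*d)[0]-[292.1,131.9]))
    e.append((proj(*s,f+6*xd)[0]-[312.8,175.0]))
    return np.concatenate(e)
o=least_squares(res,[632,148,33,-.035]); q=o.x
print(q,np.degrees(q[3]),o.fun.reshape(-1,2)/[[2],[2],[1],[1],[1],[1]])
print("top",q[:3]+145*axes(q[3])[0])
# wrist face size check: 16mm at top
d,xd=axes(q[3]); yd=np.cross(d,xd); 
print(np.linalg.norm(np.diff(proj(*w,[q[:3]+145*d+8*yd,q[:3]+145*d-8*yd]),axis=0))*4.6)
# rack base corners by wrist, z top plane unknown
for z in (8,12): print(z,[atz(*w,W(*c),z)[:2].round(0).tolist() for c in((195,45),(740,35),(755,487),(137,500))])
np.save('fit.npy',q)
E
```

```text
[628.93 149.02  27.54  -0.06] -3.425115888661112 [[ 0.04  0.5 ]
 [-0.03 -0.66]
 [-0.95 -0.79]
 [-0.17 -0.12]
 [-1.15  0.08]
 [ 0.61  1.58]]
top [535.89 154.58 138.61]
89.59865054135494
8 [[661.0, 275.0], [654.0, 106.0], [515.0, 111.0], [523.0, 280.0]]
12 [[659.0, 273.0], [652.0, 106.0], [515.0, 111.0], [523.0, 278.0]]
```

```bash
python3 - <<'E'
from h import *
top=np.array([536,154,139]); d=np.array([-.6425,.025,.766])
plan(top+25*d,Rt(-92.2,40))
E
```

```text
t 3.53 pos [498.3 114.5 206.2] F [ 0.  -0.1  0.3] op 0.8
turn deg (tool) [ 5.32 -1.18  1.2 ]  shift cm in present axes [-4.167  5.009 -1.173]  in turned axes [-4.09   4.969 -1.552]
```

```bash
python3 -m crank '[[2.6,-0.6,0.6,0,0,0,0.6],[2.6,-0.6,0.6,0,0,0,0.6],[0,0,0,-1.4,0,-0.5,0.6],[0,0,0,-1.4,0,-0.5,0.6],[0,0,0,-1.3,0,-0.5,0.6],[0,0,0,0,1.6,0,0.5],[0,0,0,0,1.6,0,0.5],[0,0,0,0,1.2,0,0.5],[0,0,0,0,0,0,0.5],[0,0,0,0,0,0,0.5]]'
python3 -c "
from h import *
top=np.array([536,154,139]); d=np.array([-.6425,.025,.766])
plan(top+25*d,Rt(-92.2,40))
s=r.sense(); f=cams.grab_frame('wrist'); cv2.imwrite('pics/w3.png',f); np.save('w3.npy',np.r_[s['eef_pos'],s['tcp_rot']])
K,V=wcam(s); print(proj(K,V,[top,top-145*d]))
"
```

```text
clock: 4.37
eef_pos: [527.3, 147.3, 191.7]
tcp_rot: [-0.917, -0.007, -1.587]
contact_force: [-0.8, -0.3, -0.4]
opening: 0.751
t 4.37 pos [527.3 147.3 191.7] F [-0.8 -0.3 -0.4] op 0.751
turn deg (tool) [ 2.56  1.22 -0.49]  shift cm in present axes [-0.743  2.201 -2.631]  in turned axes [-0.704  2.075 -2.742]
[[247.98003432 245.12296539]
 [252.89154996 185.95524021]]
```

View pics/w3.png

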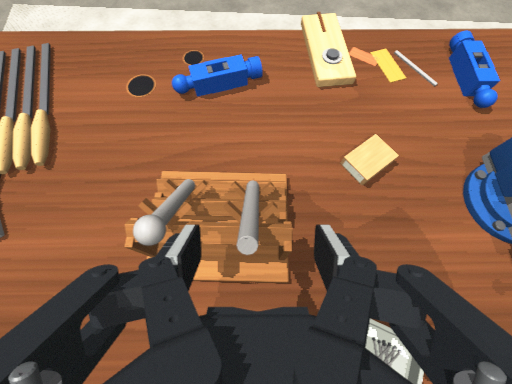

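```bash
python3 -m crank '[[1.3,0.6,-0.2,0,0,0,0.1],[1.3,0.6,-0.2,0,0,0,0.1],[0,0,0,-0.3,0,-1,0.1],[0,0,0,-0.3,0,-1,0.1],[0,0,0,-0.2,0,-1,0.1],[0,0,0,0,0,-0.3,0.1],[0,0,0,0,0,0,0.1],[0,0,0,0,0,0,0.1],[0,0,0,0,0,0,0.1],[0,0,0,0,0,0,0.1]]'
python3 -c "
from h import *
top=np.array([536,154,139]); d=np.array([-.6425,.025,.766])
plan(top+25*d,Rt(-92.2,40))
s=r.sense(); f=cams.grab_frame('wrist'); cv2.imwrite('pics/w4.png',f[150:340,140:380].repeat(3,0).repeat(3,1)); np.save('w4.npy',np.r_[s['eef_pos'],s['tcp_rot']])
K,V=wcam(s); print((proj(K,V,[top,top-145*d])-[140,150])*3)
"
```

```text
clock: 5.25
eef_pos: [503.3, 148.9, 199.4]
tcp_rot: [-0.916, 0.005, -1.596]
contact_force: [-0.0, 0.1, 0.7]
opening: 0.549
t 5.25 pos [503.3 148.9 199.4] F [-0.   0.1  0.7] op 0.549
turn deg (tool) [ 2.46  0.43 -0.69]  shift cm in present axes [-0.598  4.28  -1.209]  in turned axes [-0.639  4.217 -1.396]
[[331.825787   199.98133081]
 [343.79267875  64.94026056]]
```

View pics/w4.png

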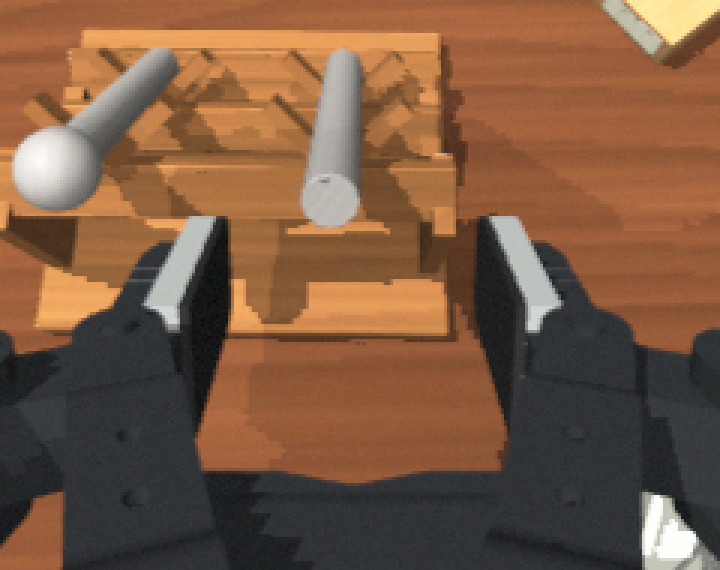

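```bash
python3 - <<'E'
from h import *
s=r.sense(); print(s["qpos"].round(3),s["qvel"].round(3),s["joint_efforts"].round(1))
E
```

```text
[ 0.465  0.069  2.311 -1.067  0.329  3.016] [-0.004  0.002 -0.002 -0.    -0.001  0.001] [  0.1 -32.4 -27.   -1.2  -0.5   0. ]
```

```bash
python3 -m crank '[[0,-7,0,0,-0.2,0,0.1],[0,-7,0,0,-0.2,0,0.1],[0,-7,0,0,-0.2,0,0.1],[0,-7,0,0,0,0,0.1],[0,-7,0,0,0,0,0.1],[0,-7,0,0,0,0,0.1],[0,-7,0,0,0,0,0.1],[0,-7,0,0,0,0,0.1],[0,-7,0,0,0,0,0.1],[0,-7,0,0,0,0,0.1]]'
python3 -m crank '[[0,-7,0,0,0,0,0.1],[0,-7,0,0,0,0,0.1],[0,-7,0,0,0,0,0.1],[0,-7,0,0,0,0,0.1],[0,-7,0,0,0,0,0.1],[0,-7,0,0,0,0,0.1],[0,-7,0,0,0,0,0.1],[0,-7,0,0,0,0,0.1],[0,-7,0,0,0,0,0.1],[0,-7,0,0,0,0,0.1]]'
python3 -c "
from h import *
top=np.array([536,154,139]); d=np.array([-.6425,.025,.766])
s=r.sense(); print(s['qpos'].round(3))
# target: same y, x=+rack y
Rf=Rt(-92.2,40)*R.from_euler('y',180,degrees=True)
plan(top+25*d,Rf)
"
```

```text
clock: 6.13
eef_pos: [501.4, 148.5, 204.1]
tcp_rot: [-1.328, -0.614, -0.427]
contact_force: [-1.2, 0.0, -0.1]
opening: 0.551
clock: 6.97
eef_pos: [503.3, 148.0, 203.7]
tcp_rot: [-2.12, -0.376, 1.007]
contact_force: [0.5, 0.2, -0.0]
opening: 0.548
[ 0.465  0.06   2.307 -1.033  0.34   0.482]
t 6.97 pos [503.3 148.  203.7] F [ 0.5  0.2 -0. ] op 0.548
turn deg (tool) [ -2.57 -36.43  -0.32]  shift cm in present axes [-0.327  4.616  1.594]  in turned axes [0.723 4.541 1.676]
```

```bash
python3 -m crank '[[0,-7,0,0,0,0,0.1],[0,-7,0,0,0,0,0.1],[0,-7,0,0,0,0,0.1],[0,-7,0,0,0,0,0.1],[-1.3,-6.5,0,0,0,0,0.1],[-1.3,0,0,0.3,0.5,0.8,0.1],[0,0,0,0.4,1,0.9,0.1],[0,0,0,0,1.2,0,0.1],[0,0,0,0,1,0,0.1],[0,0,0,0,0,0,0.1]]'
python3 -c "
from h import *
top=np.array([536,154,139]); d=np.array([-.6425,.025,.766])
s=r.sense(); print(s['qpos'].round(3))
Rf=Rt(-92.2,40)*R.from_euler('y',180,degrees=True)
plan(top+25*d,Rf)
f=cams.grab_frame('wrist'); cv2.imwrite('pics/w5.png',f); np.save('w5.npy',np.r_[s['eef_pos'],s['tcp_rot']])
K,V=wcam(s); print(proj(K,V,[top,top-145*d]))
"
```

```text
clock: 7.8
eef_pos: [518.2, 158.1, 179.7]
tcp_rot: [-2.242, -0.007, 1.527]
contact_force: [-0.5, -0.9, -0.8]
opening: 0.551
[ 0.483  0.143  2.303 -1.296  0.326  0.142]
t 7.8 pos [518.2 158.1 179.7] F [-0.5 -0.9 -0.8] op 0.551
turn deg (tool) [-1.52 -0.51  0.1 ]  shift cm in present axes [-0.355  1.8    1.187]  in turned axes [-0.341  1.769  1.237]
[[251.12229481 201.30996755]
 [253.49695282 167.09335068]]
```

View pics/w5.png

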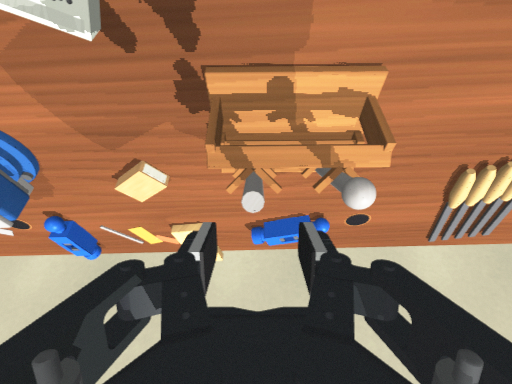

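```bash
cat >> h.py <<'E'
FL=R.from_euler('y',180,degrees=True)
TOP=np.array([537,153.5,139.]); D=np.array([-.6425,.025,.766])
def grasp(tilt,back=0,s=29):
    Rf=Rt(-92.2,tilt)*FL; y=Rf.as_matrix()[:,1]
    return TOP-s*D+(8-back)*y, Rf
E
python3 -c "
from h import *
plan(*grasp(25)); plan(*grasp(25,60))"
```

```text
t 7.85 pos [517.9 157.9 179.8] F [ 0.8 -0.2 -0.3] op 0.552
turn deg (tool) [13.49 -0.52  0.15]  shift cm in present axes [-0.388  8.071  1.137]  in turned axes [-0.365  8.115 -0.774]
t 7.85 pos [517.9 157.9 179.8] F [ 0.8 -0.2 -0.3] op 0.552
turn deg (tool) [13.49 -0.52  0.15]  shift cm in present axes [-0.366  2.237 -0.262]  in turned axes [-0.365  2.115 -0.774]
```

```bash
python3 -m crank '[[5,0,0,0,0,0,0.1],[5,0,0,0,0,0,0.1],[3.5,-0.5,0,0,0,0,0.1],[0,0,0,-0.2,0,-0.4,0.1],[0,0,0,-0.2,0,-0.4,0.1],[0,0,0,0,0.8,0,0.1],[0,0,0,0,0.8,0,0.1],[0,0,0,0,0.5,0,0.1],[0,0,0,0,0,0,0.1],[0,0,0,0,0,0,0.1]]'
python3 -c "
from h import *
s=r.sense(); print(s['qpos'].round(3))
plan(*grasp(25))
"
```

```text
clock: 8.68
eef_pos: [541.6, 145.5, 166.9]
tcp_rot: [-2.129, 0.019, 1.532]
contact_force: [0.4, -0.1, 0.8]
opening: 0.553
[ 0.403  0.19   2.208 -0.816  0.337 -0.412]
t 8.68 pos [541.6 145.5 166.9] F [ 0.4 -0.1  0.8] op 0.553
turn deg (tool) [ 6.96  0.5  -0.96]  shift cm in present axes [0.885 5.764 1.575]  in turned axes [0.776 5.927 0.871]
```

```bash
python3 -m crank '[[4,0,-0.5,0,0,0,0.1],[4,0,-0.5,0,0,0,0.1],[0,0,0,0,0,0,0.1],[0,0,0,0.4,0.3,0.5,0.1],[0,0,0,0.4,0.8,0.5,0.1],[0,0,0,0.1,0.8,0,0.1],[0,0,0,0,0.5,0,0.1],[0,0,0,0,0,0,0.1],[0,0,0,0,0,0,0.1],[0,0,0,0,0,0,0.1]]'
python3 -c "
from h import *
s=r.sense(); print(s['qpos'].round(3))
plan(*grasp(25))
"
```

```text
clock: 9.52
eef_pos: [540.4, 152.5, 137.5]
tcp_rot: [-2.03, 0.016, 1.536]
contact_force: [-0.3, -0.0, -0.7]
opening: 0.551
[ 0.388  0.253  2.164 -0.584  0.362 -0.64 ]
t 9.52 pos [540.4 152.5 137.5] F [-0.3 -0.  -0.7] op 0.551
turn deg (tool) [ 1.3   0.57 -0.76]  shift cm in present axes [ 0.126  3.331 -0.426]  in turned axes [ 0.087  3.322 -0.5  ]
```

```bash
python3 -m crank '[[1,0.4,-0.6,0,0,-0.3,0.1],[0,0,0,0.1,0.6,-0.2,0.1],[0,0,0,0,0.8,0,0.1],[0,0,0,0,0.8,0,0.1],[0,0,0,0,0.6,0,0.1],[0,0,0,0,0.3,0,0.1],[0,0,0,0,0,0,0.1],[0,0,0,0,0,0,0.1],[0,0,0,0,0,0,0.1],[0,0,0,0,0,0,0.1]]'
python3 -c "
from h import *
s=r.sense(); print(s['qpos'].round(3))
plan(*grasp(25))
f=cams.grab_frame('wrist'); cv2.imwrite('pics/w6.png',f); np.save('w6.npy',np.r_[s['eef_pos'],s['tcp_rot']])
"
```

```text
clock: 10.35
eef_pos: [558.6, 152.4, 108.2]
tcp_rot: [-2.013, 0.005, 1.533]
contact_force: [0.7, -0.2, 0.7]
opening: 0.549
[ 0.361  0.331  2.139 -0.589  0.312 -0.642]
t 10.35 pos [558.6 152.4 108.2] F [ 0.7 -0.2  0.7] op 0.549
turn deg (tool) [ 0.35  0.17 -0.23]  shift cm in present axes [ 0.025 -0.106 -0.091]  in turned axes [ 0.026 -0.107 -0.09 ]
```

View pics/w6.png

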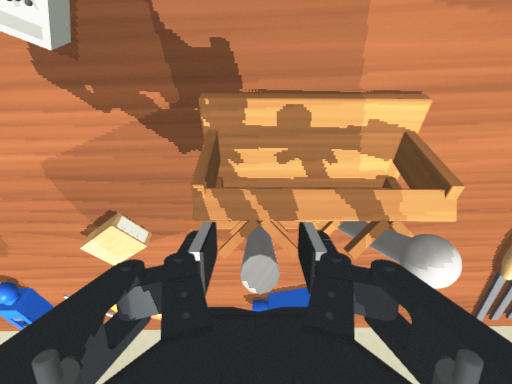

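```bash
python3 -c "
from h import *
p=np.load('w6.npy'); K,V=wcam({'eef_pos':p[:3],'tcp_rot':p[3:]}); print(proj(K,V,[TOP,TOP-29*D]))"
python3 -m crank '[[0,0,0,0,-0.1,0,0.1],[0,0,0,0,0,0,-0.3],[0,0,0,0,0,0,-0.5],[0,0,0,0,0,0,-1],[0,0,0,0,0,0,-1],[0,0,0,0,0,0,-1],[0,0,0,0,0,0,-1],[0,0,0,0,0,0,-1],[0,0,0,0,0,0,-1],[0,0,0,0,0,0,-1]]' 90
python3 -c "
from h import *
s=r.sense(); print(s['qpos'].round(3),s['wrist_torque'].round(2))
plan(*grasp(25))
f=cams.grab_frame('wrist'); cv2.imwrite('pics/w7.png',f); np.save('w7.npy',np.r_[s['eef_pos'],s['tcp_rot']])
"
```

```text
[[256.1723164  274.74656952]
 [256.53020282 255.43363505]]
clock: 11.23
eef_pos: [558.4, 153.3, 110.5]
tcp_rot: [-2.015, 0.003, 1.534]
contact_force: [1.3, 0.7, -1.5]
opening: 0.162
[ 0.363  0.326  2.14  -0.585  0.313 -0.645] [0.14 0.29 0.12]
t 11.23 pos [558.4 153.3 110.5] F [ 1.3  0.7 -1.5] op 0.162
turn deg (tool) [ 0.47  0.16 -0.13]  shift cm in present axes [-0.059  0.118 -0.017]  in turned axes [-0.059  0.118 -0.018]
```

View pics/w7.png

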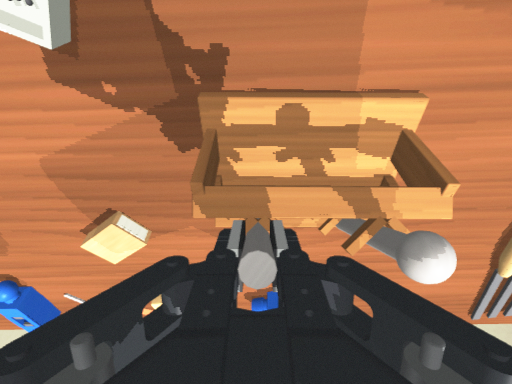

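```bash
python3 -m crank '[[0,0,0,0,-0.45,-0.2,-1],[0,0,0,0,-0.9,-0.4,-1],[0,0,0,0,-0.9,-0.4,-1],[0,0,0,0,-0.9,-0.4,-1],[0,0,0,0,-0.9,-0.4,-1],[0,0,0,0,-0.9,-0.4,-1],[0,0,0,0,-0.9,-0.4,-1],[0,0,0,0,-0.9,-0.4,-1],[0,0,0,0,-0.9,-0.4,-1],[0,0,0,0,-0.5,-0.2,-1]]'
python3 -c "
from h import *
s=r.sense(); print(s['qpos'].round(3),s['wrist_torque'].round(2))
plan([582.7,-202,280],Rt(-92,-15)*FL)
f=cams.grab_frame('scene'); cv2.imwrite('pics/s8.png',f[60:260,150:400].repeat(3,0).repeat(3,1)); 
"
```

```text
clock: 12.12
eef_pos: [551.5, 151.9, 202.1]
tcp_rot: [-2.004, 0.007, 1.533]
contact_force: [1.0, -0.1, -2.1]
opening: 0.168
[ 0.365  0.159  2.079 -0.344  0.53  -0.905] [0.07 0.36 0.05]
t 12.12 pos [551.5 151.9 202.1] F [ 1.  -0.1 -2.1] op 0.168
turn deg (tool) [39.82 -0.11 -0.43]  shift cm in present axes [-35.301  -4.981  -7.195]  in turned axes [-35.258  -8.653  -2.186]
```

View pics/s8.png

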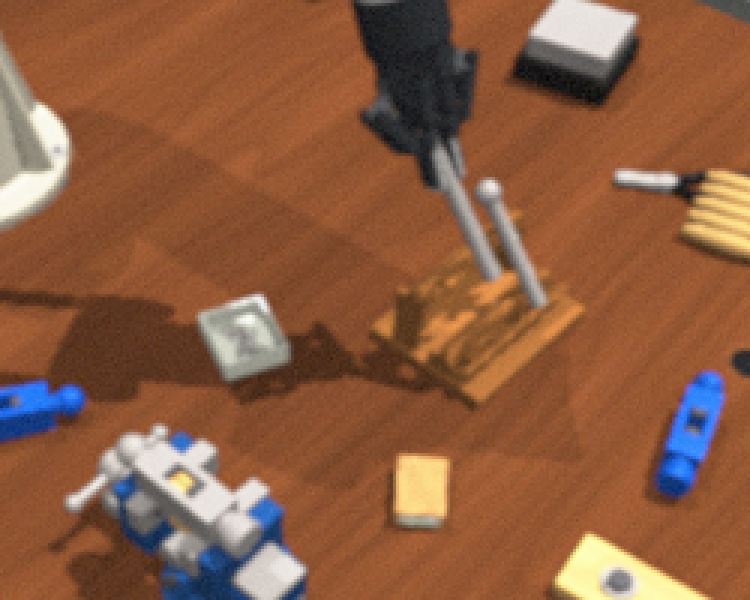

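```bash
python3 -m crank '[[0,0,0,0,-1.8,-0.8,-1],[0,0,0,0,-1.8,-0.8,-1],[0,0,0,0,-1.8,-0.8,-1],[6,0,0,0,-1,0,-1],[6,0,0,0,-1,0,-1],[6,0,0,0,-0.5,0,-1],[6,0,0,0,0,0,-1],[6,0,0,0,0,0,-1],[5,0,0,0,0,0,-1],[0,0,0,0,0,0,-1]]'
python3 -c "
from h import *
s=r.sense(); print(s['qpos'].round(3),s['wrist_torque'].round(2))
plan([582.7,-202,280],Rt(-92,-15)*FL)
"
```

```text
clock: 13.0
eef_pos: [538.1, 153.6, 290.1]
tcp_rot: [-1.365, 0.003, 1.54]
contact_force: [-0.9, -0.5, -3.2]
opening: 0.164
[ 0.244  0.318  1.59   0.054  1.433 -1.308] [ 0.01 -0.13 -0.02]
t 13.0 pos [538.1 153.6 290.1] F [-0.9 -0.5 -3.2] op 0.164
turn deg (tool) [ 3.2   0.18 -0.19]  shift cm in present axes [-35.402  -0.058  -5.677]  in turned axes [-35.383  -0.496  -5.771]
```

Now swing across to above the head.

```bash
python3 -m crank '[[1.5,0,0,-2.5,0,-0.4,-1],[1.5,0,0,-3.7,0,-0.6,-1],[0,0,0,-3.7,0,-0.6,-1],[0,0,0,-3.7,0,-0.6,-1],[0,0,0,-3.7,0,-0.6,-1],[0,0,0,-3.7,0,-0.6,-1],[0,0,0,-3.7,0,-0.6,-1],[0,0,0,-3.7,0,-0.6,-1],[0,0,0,-3,0,-0.5,-1],[0,0,0,-1.5,0,-0.3,-1]]'
python3 -m crank '[[0,0,0,0,0,0,-1],[0,0,0,0,0,0,-1],[0,0,0,0,0,0,-1],[0,0,0,0,0,0,-1],[0,0,0,0,0,0,-1],[0,0,0,0,0,0,-1],[0,0,0,0,0,0,-1],[0,0,0,0,0,0,-1],[0,0,0,0,0,0,-1],[0,0,0,0,0,0,-1]]'
python3 -c "
from h import *
s=r.sense(); print(s['qpos'].round(3),s['wrist_torque'].round(2))
plan([582.7,-202,280],Rt(-92,-15)*FL)
f=cams.grab_frame('wrist'); cv2.imwrite('pics/w9.png',f); np.save('w9.npy',np.r_[s['eef_pos'],s['tcp_rot']])
"
```

```text
clock: 13.83
eef_pos: [581.9, -187.3, 273.0]
tcp_rot: [-1.331, 0.011, 1.548]
contact_force: [-0.4, -0.2, -2.4]
opening: 0.162
clock: 14.67
eef_pos: [581.6, -183.2, 272.6]
tcp_rot: [-1.336, 0.013, 1.551]
contact_force: [0.3, 0.4, -2.3]
opening: 0.159
[-0.27   0.426  1.476 -0.07   1.465 -1.804] [-0.02 -0.2  -0.01]
t 14.67 pos [ 581.6 -183.2  272.6] F [ 0.3  0.4 -2.3] op 0.159
turn deg (tool) [ 1.54  0.68 -0.92]  shift cm in present axes [-1.886 -0.735  0.022]  in turned axes [-1.874 -0.764  0.02 ]
```

View pics/w9.png

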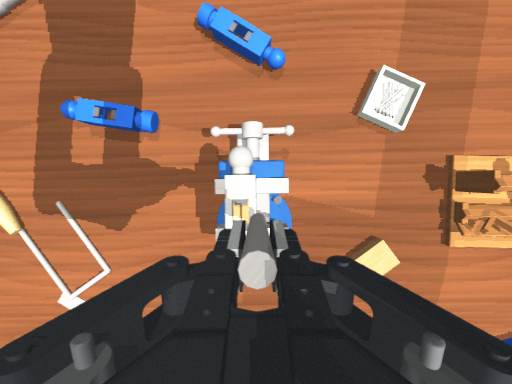

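```bash
cat >> h.py <<'E'
def Rv(yaw=1.544,roll=-1.317): return R.from_euler('xyz',[roll,0,yaw])
E
python3 -c "
from h import *
plan([580.7,-202,264],Rv())
"
```

```text
t 14.72 pos [ 581.6 -183.2  272.6] F [ 1.  -0.2 -2. ] op 0.165
turn deg (tool) [ 1.09  0.22 -0.8 ]  shift cm in present axes [-1.866  0.869 -0.155]  in turned axes [-1.877  0.84  -0.179]
```

```bash
python3 -m crank '[[1.1,0.2,-0.8,0,0,0,-1],[0.6,0,-0.4,-0.8,0.2,-0.1,-1],[0,0,0,-0.7,0.4,-0.1,-1],[0,0,0,-0.4,0.2,0,-1],[0,0,0,0,0,0,-1],[0,0,0,0,0,0,-1],[0,0,0,0,0,0,-1],[0,0,0,0,0,0,-1],[0,0,0,0,0,0,-1],[0,0,0,0,0,0,-1]]'
python3 -c "
from h import *
s=r.sense(); print(s['tcp_rot'].round(4),s['wrist_torque'].round(2))
plan([580.7,-202,264],Rv())
f=cams.grab_frame('wrist'); cv2.imwrite('pics/w10.png',f); np.save('w10.npy',np.r_[s['eef_pos'],s['tcp_rot']])
cv2.imwrite('pics/w10c.png',cv2.resize(f[130:290,180:340],None,fx=3.7,fy=3.7,interpolation=cv2.INTER_CUBIC))
K,V=wcam(s); 
for ft in ([582.7,-202,156],): print((proj(K,V,[ft,np.add(ft,[0,0,145]),[582.7,-202,142]])-[180,130])*3.7)
"
```

```text
clock: 15.55
eef_pos: [580.6, -205.4, 262.5]
tcp_rot: [-1.302, -0.009, 1.54]
contact_force: [0.6, 0.5, -2.2]
opening: 0.16
[-1.302  -0.0092  1.54  ] [-0.   -0.19  0.05]
t 15.55 pos [ 580.6 -205.4  262.5] F [ 0.6  0.5 -2.2] op 0.16
turn deg (tool) [-0.86 -0.08  0.57]  shift cm in present axes [ 0.344 -0.144  0.037]  in turned axes [ 0.343 -0.147  0.034]
[[293.65758952 340.25503557]
 [317.23446365 512.22743617]
 [292.75334382 333.65936459]]
```

View pics/w10c.png

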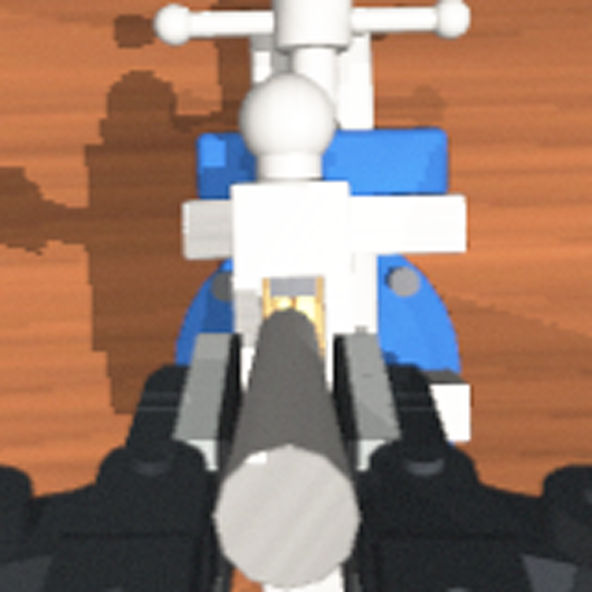

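```bash
cat >> h.py <<'E'
def rod(s,L,sg=116,phi=None):
    """predicted foot centre, axis for the state; L foot->, rod axis in tool from rest"""
    Rr=R.from_euler('xyz',[-2.015,.003,1.534]); d=Rr.inv().apply(D/np.linalg.norm(D)); d[0]=0; d/=np.linalg.norm(d)
    T=R.from_euler('xyz',s["tcp_rot"]); a=T.apply(d); g=s["eef_pos"]-8*T.as_matrix()[:,1]
    return g-sg*a,a
E
python3 -c "
from h import *
np.set_printoptions(precision=1,suppress=True)
p=np.load('w10.npy'); s={'eef_pos':p[:3],'tcp_rot':p[3:]}; K,V=wcam(s)
C=lambda P:(proj(K,V,P)-[180,130]+.365)*3.7
print('eyeS',C([568.1,-202,142]),'stS',C([573.9,-202,142]),'L/R',C([[584,-193.3,142],[584,-210.7,142]]),'body S corners',C([[542.5,-186,142],[542.5,-218,142]]))
f,a=rod(s,0); print('foot',f,'axis',a*1000); top=f+145*a
print('foot rim -x',C(f-[8,0,0]),'L R',C([f+[0,8,0],f-[0,8,0]]),'top',C(top),'top rims',C([top+[0,8,0],top-[0,8,0],top+[8,0,0],top-[8,0,0]]))
"
```

```text
eyeS [[292.5 280.7]] stS [[293.1 302.3]] L/R [[326.6 338.8]
 [261.9 340.9]] body S corners [[349.1 183.7]
 [230.  187.2]]
foot [ 581.  -204.4  154.2] axis [ 14.4  -9.7 999.8]
foot rim -x [[284.2 303.3]] L R [[316.4 333.5]
 [254.  335.4]] top [[282.7 513.5]] top rims [[356.3 511. ]
 [208.9 515.9]
 [284.9 587.1]
 [280.4 439.8]]
```

```bash
python3 -c "
from h import *
a=cv2.imread('pics/w10.png')[195:235,240:290]; b=cv2.imread('pics/w1.png')[188:238,255:290]
a=cv2.resize(a,None,fx=10,fy=10,interpolation=cv2.INTER_NEAREST); b=cv2.resize(b,None,fx=8,fy=8,interpolation=cv2.INTER_NEAREST)
print(a.shape,b.shape)
cv2.imwrite('pics/z1.png',np.hstack([a,b[:400]]))"
```

```text
(400, 500, 3) (400, 280, 3)
```

View pics/z1.png

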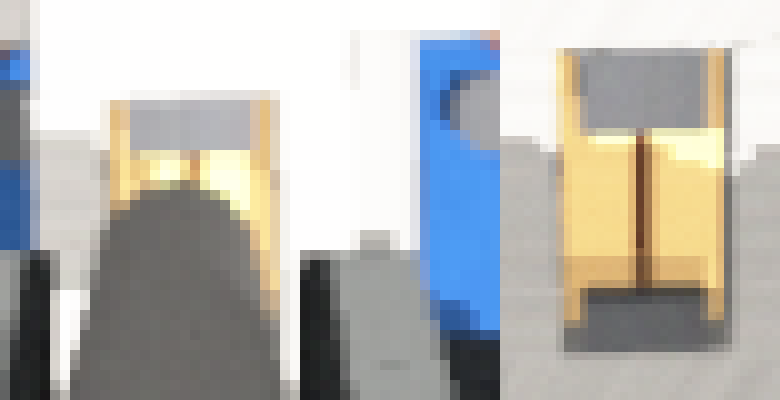

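```bash
python3 -c "
from h import *
np.set_printoptions(precision=2,suppress=True)
p=np.load('w10.npy'); s={'eef_pos':p[:3],'tcp_rot':p[3:]}; K,V=wcam(s)
A=lambda X,Y,z:atz(K,V,(240+X/10-.5,195+Y/10-.5),z)
f,a=rod(s,0)
print('eyeS',A(190,97,142),'stS',A(190,150,142),'eyeL',A(107,97,142),'eyeR',A(279,97,142))
print('rim -x',A(185,180,f[2]),'f pred',f)
print('rod edges at Y=300 (z ~?)',A(83,300,f[2]),A(283,300,f[2]))
"
```

```text
eyeS [ 566.8  -202.14  142.  ] stS [ 572.07 -202.3   142.  ] eyeL [ 566.55 -210.39  142.  ] eyeR [ 567.07 -193.29  142.  ]
rim -x [ 573.92 -203.    154.22] f pred [ 581.02 -204.44  154.22]
rod edges at Y=300 (z ~?) [ 584.99 -213.01  154.22] [ 585.58 -194.05  154.22]
```

```bash
python3 -c "
from h import *
plan([578.2,-202.5,262],Rv())"
```

```text
t 15.6 pos [ 580.6 -205.4  262.6] F [ 0.   0.6 -1.9] op 0.166
turn deg (tool) [-0.85 -0.08  0.56]  shift cm in present axes [0.284 0.124 0.225]  in turned axes [0.285 0.118 0.226]
```

```bash
python3 -m crank '[[-0.8,0,0.5,0,0,0,-1],[0,0,0,0,0,0,-1],[0,0,0,0.15,0.06,0.12,-1],[0,0,0,0.13,0.06,0.11,-1],[0,0,0,0,0,0,-1],[0,0,0,0,0,0,-1],[0,0,0,0,0,0,-1],[0,0,0,0,0,0,-1],[0,0,0,0,0,0,-1],[0,0,0,0,0,0,-1]]'
cat > look.py <<'E'
from h import *
import sys
n=sys.argv[1]
np.set_printoptions(precision=2,suppress=True)
s=r.sense(); print('rot',s['tcp_rot'].round(4),'tq',s['wrist_torque'].round(2))
f=cams.grab_frame('wrist'); cv2.imwrite(f'pics/{n}.png',f); np.save(f'{n}.npy',np.r_[s['eef_pos'],s['tcp_rot']])
cv2.imwrite(f'pics/{n}z.png',cv2.resize(f[180:240,220:300],None,fx=10,fy=10,interpolation=cv2.INTER_NEAREST))
print('rod pred foot, axis*1000',*[x.round(1) for x in (lambda q:(q[0],q[1]*1000))(rod(s,0))])
E
python3 look.py w11; python3 -c "
from h import *
plan([578.2,-202.5,262],Rv())"
```

```text
clock: 16.43
eef_pos: [578.0, -201.5, 262.5]
tcp_rot: [-1.318, 0.0, 1.544]
contact_force: [1.1, -0.1, -1.6]
opening: 0.163
rot [-1.32  0.    1.54] tq [-0.03 -0.21  0.04]
rod pred foot, axis*1000 [ 580.2 -201.6  154.3] [  -1.8    0.4 1000. ]
t 16.48 pos [ 578.  -201.5  262.6] F [ 1.  -0.2 -2.1] op 0.164
turn deg (tool) [ 0.09 -0.03 -0.01]  shift cm in present axes [-0.102  0.049 -0.035]  in turned axes [-0.102  0.049 -0.035]
```

View pics/w11z.png

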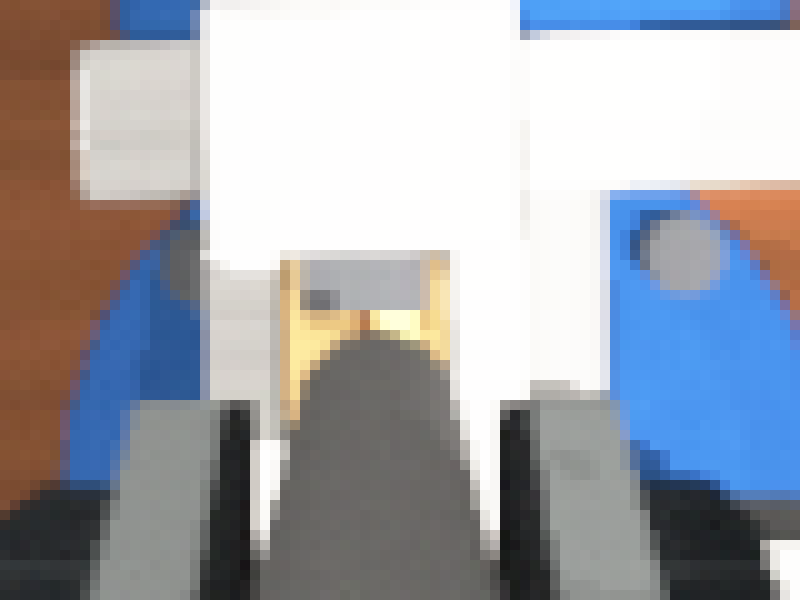

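```bash
cat > m.py <<'E'
from h import *
import sys
np.set_printoptions(precision=2,suppress=True)
def load(n):
    p=np.load(n+'.npy'); s={'eef_pos':p[:3],'tcp_rot':p[3:]}; K,V=wcam(s)
    return s,(lambda X,Y,z:atz(K,V,(220+X/10-.5,180+Y/10-.5),z)),rod(s,0)
E
python3 -c "
from m import *
s,A,(f,a)=load('w11')
print('eyeS',A(365,255,142),'stS',A(365,308,142),'L',A(281,320,142),'R',A(450,320,142))
print('rim',A(380,333,f[2]),A(380,333,f[2]-3),f, 'edges', A(296,400,f[2]),A(460,400,f[2]))
"
```

```text
eyeS [ 566.89 -201.94  142.  ] stS [ 572.16 -202.08  142.  ] L [ 573.13 -210.46  142.  ] R [ 573.58 -193.67  142.  ]
rim [ 573.35 -200.63  154.29] [ 573.68 -200.64  151.29] [ 580.22 -201.58  154.29] edges [ 579.5  -208.76  154.29] [ 579.91 -193.22  154.29]
```

```bash
python3 -m crank '[[0,0,0,-0.06,0,0.03,-1],[0,0,0,-0.05,0,0,-1],[0,0,0,0,0.2,-0.05,-1],[0,0,0,0,0.2,-0.05,-1],[0,0,0,0,0.2,-0.05,-1],[0,0,0,0,0.1,-0.03,-1],[0,0,0,0,0,0,-1],[0,0,0,0,0,0,-1],[0,0,0,0,0,0,-1],[0,0,0,0,0,0,-1]]'
python3 look.py w12
```

```text
clock: 17.32
eef_pos: [577.5, -202.8, 254.1]
tcp_rot: [-1.318, 0.0, 1.543]
contact_force: [-0.2, -0.5, -1.5]
opening: 0.162
rot [-1.32  0.    1.54] tq [-0.05 -0.22  0.  ]
rod pred foot, axis*1000 [ 579.6 -202.9  145.9] [  -1.1    0.1 1000. ]
```

View pics/w12z.png

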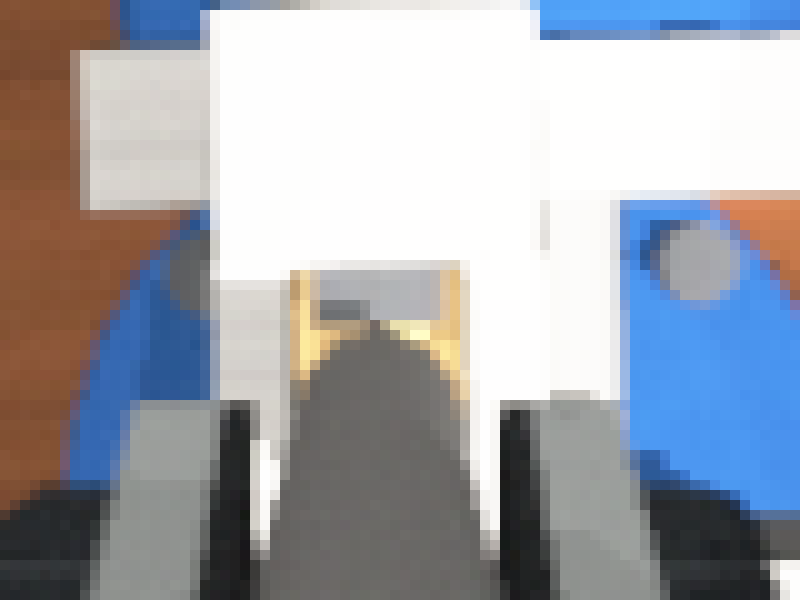

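```bash
python3 -c "
from m import *
s,A,(f,a)=load('w12')
print('eyeS',A(379,265,142),'stS',A(379,318,142),'L',A(291,330,142),'R',A(468,330,142))
print('rim',A(378,325,f[2]),A(378,325,f[2]-3),f, 'edges', A(298,400,f[2]),A(463,400,f[2]))
"
```

```text
eyeS [ 566.64 -201.86  142.  ] stS [ 571.74 -201.99  142.  ] L [ 572.67 -210.49  142.  ] R [ 573.13 -193.47  142.  ]
rim [ 572.01 -202.1   145.87] [ 572.32 -202.11  142.87] [ 579.64 -202.88  145.87] edges [ 578.93 -209.87  145.87] [ 579.34 -194.23  145.87]
```

```bash
python3 -m crank '[[0,0,0,0,0,-0.06,-1],[0,0,0,0,0,0,-1],[0,0,0,0,0.1,-0.025,-1],[0,0,0,0,0.1,-0.025,-1],[0,0,0,0,0.05,-0.01,-1],[0,0,0,0,0.05,-0.01,-1],[0,0,0,0,0.05,-0.01,-1],[0,0,0,0,0.05,-0.01,-1],[0,0,0,0,0,0,-1],[0,0,0,0,0,0,-1]]'
python3 look.py w13
```

```text
clock: 18.2
eef_pos: [578.1, -202.8, 249.6]
tcp_rot: [-1.318, 0.0, 1.543]
contact_force: [0.1, -0.1, -2.9]
opening: 0.164
rot [-1.32  0.    1.54] tq [ 0.07 -0.19  0.02]
rod pred foot, axis*1000 [ 580.3 -202.9  141.4] [  -1.5    0.3 1000. ]
```

View pics/w13z.png

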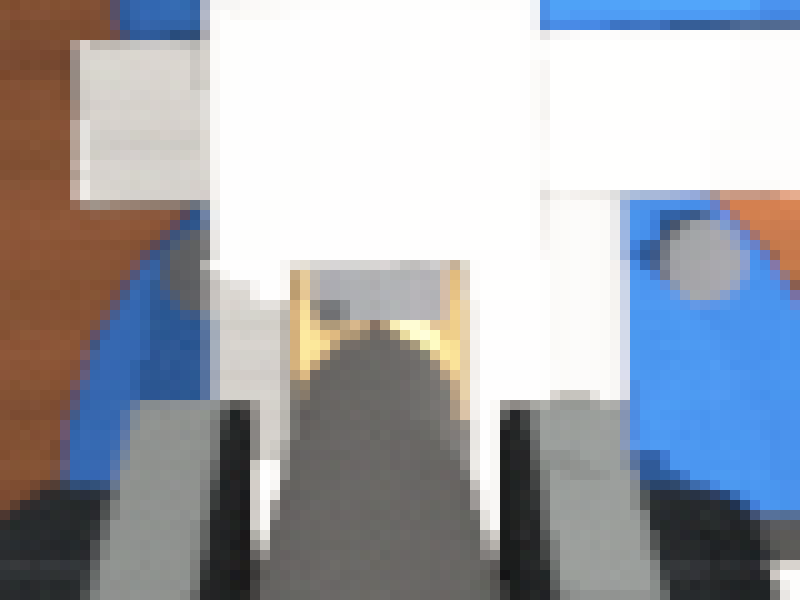

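```bash
python3 -m crank '[[0,0,0,0,0.05,-0.013,-1],[0,0,0,0,0.05,-0.013,-1],[0,0,0,0,0.05,-0.013,-1],[0,0,0,0,0.05,-0.013,-1],[0,0,0,0,0.05,-0.013,-1],[0,0,0,0,0.05,-0.013,-1],[0,0,0,0,0,0,-1],[0,0,0,0,0,0,-1],[0,0,0,0,0,0,-1],[0,0,0,0,0,0,-1]]'
python3 -c "
from h import *
s=r.sense(); print(s['eef_pos'].round(2),s['contact_force'].round(1),s['wrist_torque'].round(2))"
```

```text
clock: 19.08
eef_pos: [578.2, -202.8, 246.2]
tcp_rot: [-1.318, 0.0, 1.543]
contact_force: [0.1, 0.1, -2.2]
opening: 0.164
[ 578.15 -202.84  246.22] [ 0.1  0.1 -2.2] [-0.02 -0.22 -0.02]
```

```bash
python3 -m crank '[[0,0,0,0,0.05,-0.013,-1],[0,0,0,0,0.05,-0.013,-1],[0,0,0,0,0.05,-0.013,-1],[0,0,0,0,0.05,-0.013,-1],[0,0,0,0,0.05,-0.013,-1],[0,0,0,0,0.05,-0.013,-1],[0,0,0,0,0,0,-1],[0,0,0,0,0,0,-1],[0,0,0,0,0,0,-1],[0,0,0,0,0,0,-1]]'
python3 -c "
from h import *
s=r.sense(); print(s['eef_pos'].round(2),s['contact_force'].round(1),s['wrist_torque'].round(2))"
```

```text
clock: 19.92
eef_pos: [578.1, -202.9, 242.8]
tcp_rot: [-1.318, 0.0, 1.543]
contact_force: [0.5, -0.3, -2.8]
opening: 0.162
[ 578.15 -202.86  242.78] [ 0.5 -0.3 -2.8] [ 0.04 -0.22  0.  ]
```

```bash
python3 look.py w14; python3 -c "
from h import *
f=cams.grab_frame('scene'); cv2.imwrite('pics/s14.png',cv2.resize(f[120:280,130:290],None,fx=3.7,fy=3.7,interpolation=cv2.INTER_CUBIC))"
```

```text
rot [-1.32  0.    1.54] tq [ 0.04 -0.22  0.  ]
rod pred foot, axis*1000 [ 580.3 -203.   134.5] [  -1.5    0.3 1000. ]
```

View pics/w14z.png

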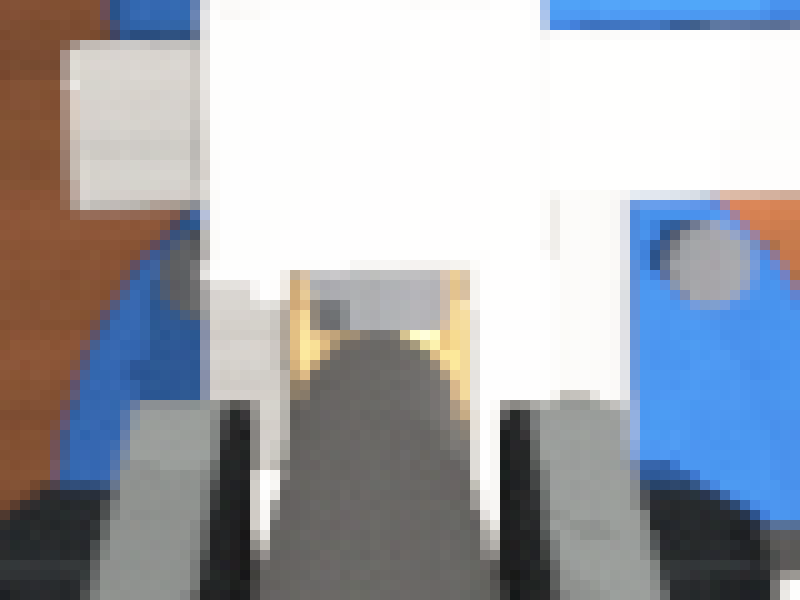

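View pics/s14.png

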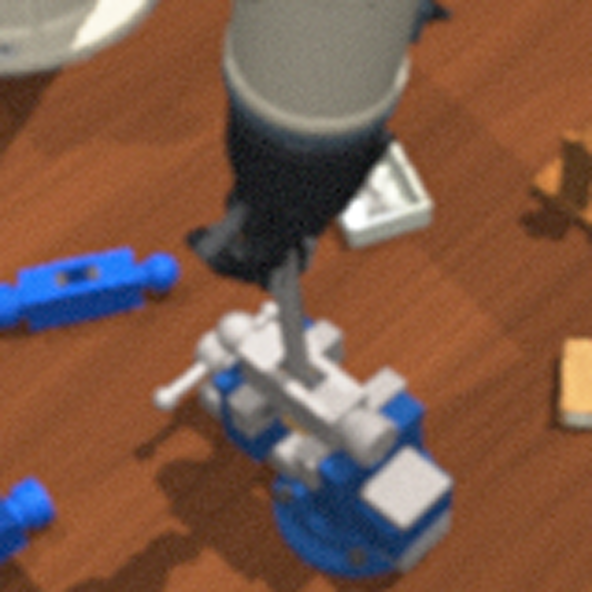

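```bash
python3 -m crank '[[0,0,0,0,0.05,-0.013,-1],[0,0,0,0,0.05,-0.013,-1],[0,0,0,0,0.05,-0.013,-1],[0,0,0,0,0.05,-0.013,-1],[0,0,0,0,0.05,-0.013,-1],[0,0,0,0,0.05,-0.013,-1],[0,0,0,0,0,0,-1],[0,0,0,0,0,0,-1],[0,0,0,0,0,0,-1],[0,0,0,0,0,0,-1]]'
python3 -c "
from h import *
s=r.sense(); print(s['eef_pos'].round(2),s['contact_force'].round(1),s['wrist_torque'].round(2))"
```

```text
clock: 20.85
eef_pos: [578.7, -202.9, 242.4]
tcp_rot: [-1.32, 0.001, 1.543]
contact_force: [0.3, 0.9, 2.9]
opening: 0.164
[ 578.71 -202.9   242.37] [0.3 0.9 2.9] [ 0.13  0.09 -0.03]
```

```bash
python3 -c "
from m import *
def W(n):
    p=np.load(n+'.npy'); return wcam({'eef_pos':p[:3],'tcp_rot':p[3:]})
o=[(*W('w2'),(95+510/4.6-.39,145+306/4.6-.39)),(*W('w3'),(248.7,244)),(*W('w4'),(140+331/3-.33,150+202/3-.33)),(*W('w5'),(253,202.5)),(*W('w6'),(260.5,273.5))]
print(tri(o)); print(tri(o[:3]));print(tri(o[3:])); print(tri([o[0],o[3]]))
"
```

```text
(array([535.48, 153.96, 141.11]), [np.float64(0.720877827705914), np.float64(1.5523223453062587), np.float64(0.794269363451424), np.float64(1.4890732770634483), np.float64(1.3103989799733)])
(array([535.87, 153.27, 138.97]), [np.float64(0.3930202155010668), np.float64(0.9164298463546499), np.float64(0.5779986199602593)])
(array([554.71, 154.39, 129.21]), [np.float64(0.41536278989227404), np.float64(0.4153627898921902)])
(array([535.27, 154.2 , 141.85]), [np.float64(1.0711605516850282), np.float64(1.071160551685028)])
```

View pics/w14.png

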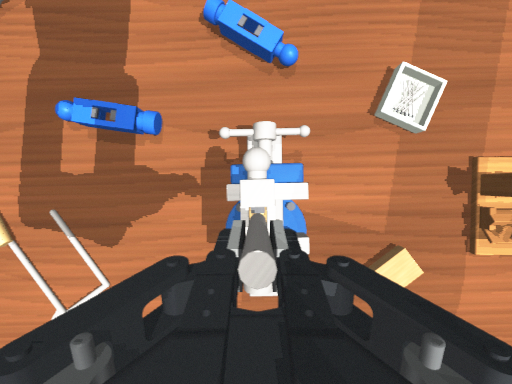

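```bash
python3 -m crank '[[0,0,0,0,0.1,-0.015,-1],[0,0,0,0,0.1,-0.015,-1],[0,0,0,0,0.1,-0.015,-1],[0,0,0,0,0.1,-0.015,-1],[0,0,0,0,0.1,-0.02,-1],[0,0,0,0,0.1,-0.02,-1],[0,0,0,0,0.1,-0.02,-1],[0,0,0,0,0.1,-0.02,-1],[0,0,0,0,0.1,-0.02,-1],[0,0,0,0,0.1,-0.02,-1]]'
python3 -c "
from h import *
s=r.sense(); print(s['eef_pos'].round(2),s['tcp_rot'].round(4),s['contact_force'].round(1),s['wrist_torque'].round(2))"
```

```text
clock: 21.68
eef_pos: [578.7, -202.9, 242.3]
tcp_rot: [-1.324, 0.002, 1.543]
contact_force: [-2.7, 1.8, 9.5]
opening: 0.162
[ 578.73 -202.86  242.26] [-1.3244  0.0021  1.5431] [-2.7  1.8  9.5] [ 0.37  0.74 -0.05]
```

```bash
python3 -m crank '[[0,0,0,0,0.12,-0.02,-1],[0,0,0,0,0.14,-0.02,-1],[0,0,0,0,0.14,-0.02,-1],[0,0,0,0,0.15,-0.02,-1],[0,0,0,0,0.15,-0.02,-1],[0,0,0,0,0.15,-0.02,-1],[0,0,0,0,0.15,-0.02,-1],[0,0,0,0,0.15,-0.02,-1],[0,0,0,0,0.15,-0.02,-1],[0,0,0,0,0.15,-0.02,-1]]'
python3 -c "
from h import *
s=r.sense(); print(s['eef_pos'].round(2),s['tcp_rot'].round(4),s['contact_force'].round(1),s['wrist_torque'].round(2))"
```

```text
clock: 22.52
eef_pos: [578.2, -202.7, 242.2]
tcp_rot: [-1.33, 0.004, 1.543]
contact_force: [-2.1, 1.7, 13.3]
opening: 0.162
[ 578.23 -202.69  242.21] [-1.3305  0.0038  1.5426] [-2.1  1.7 13.3] [ 0.38  0.95 -0.07]
```

```bash
python3 -m crank '[[0.3,0,-0.1,0,0.15,-0.035,-1],[0.3,0,-0.1,0,0.17,-0.04,-1],[0.3,0,-0.1,0,0.18,-0.045,-1],[0.3,0,-0.1,0,0.2,-0.05,-1],[0.3,0,-0.1,0,0.2,-0.05,-1],[0.2,0,0,0,0.2,-0.05,-1],[0.2,0,0,0,0.2,-0.05,-1],[0.2,0,0,0,0.2,-0.05,-1],[0.2,0,0,0,0.2,-0.05,-1],[0.2,0,0,0,0.2,-0.05,-1]]'
python3 -c "
from h import *
s=r.sense(); print(s['eef_pos'].round(2),s['tcp_rot'].round(4),s['contact_force'].round(1),s['wrist_torque'].round(2))"
```

```text
clock: 23.35
eef_pos: [581.5, -203.4, 242.1]
tcp_rot: [-1.299, -0.001, 1.54]
contact_force: [-1.8, 2.0, 16.1]
opening: 0.166
[ 581.5  -203.4   242.07] [-1.2988e+00 -8.0000e-04  1.5401e+00] [-1.8  2.  16.1] [ 0.47  1.11 -0.04]
```

```bash
python3 -c "
from h import *
plan([578.3,-202.8,242.1],Rv())"; python3 look.py w15
```

```text
t 23.35 pos [ 581.5 -203.4  242.1] F [-1.8  2.  16.1] op 0.166
turn deg (tool) [-1.04 -0.2   0.1 ]  shift cm in present axes [0.05  0.084 0.311]  in turned axes [0.052 0.078 0.312]
rot [-1.3  -0.    1.54] tq [ 0.47  1.11 -0.04]
rod pred foot, axis*1000 [ 581.6 -203.3  133.8] [ 17.9  -1.3 999.8]
```

View pics/w15z.png

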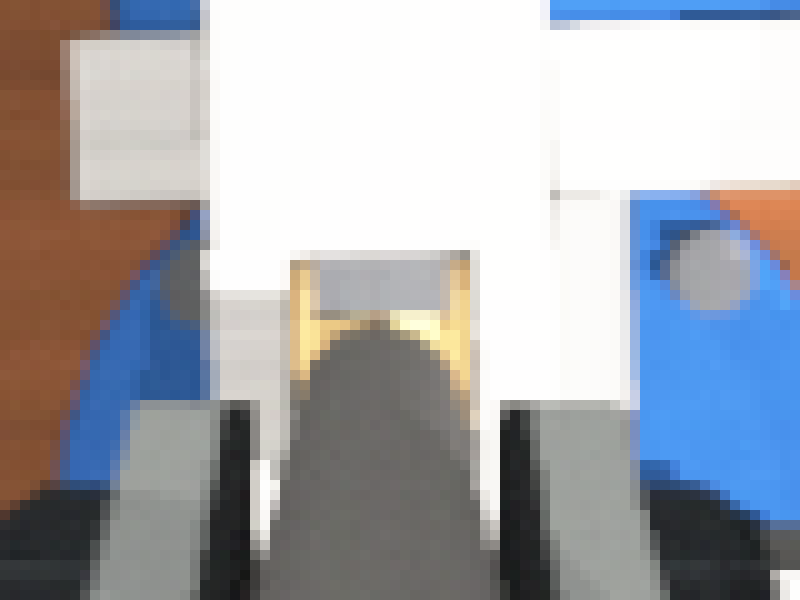

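```bash
python3 -c "
from m import *
for n,st,ri,cx in (('w14',330,337,380),('w15',312,327,378)):
    s,A,(f,a)=load(n)
    print('stS',A(cx,st,142),'rim@142',A(cx,ri,142),'rim@135.5',A(cx,ri,135.5),'eye c', (A(291,350,142)+A(472,350,142))/2)
"
```

```text
stS [ 572.4  -201.98  142.  ] rim@142 [ 573.05 -202.    142.  ] rim@135.5 [ 573.76 -202.01  135.5 ] eye c [ 574.25 -201.9   142.  ]
stS [ 572.1  -202.48  142.  ] rim@142 [ 573.47 -202.52  142.  ] rim@135.5 [ 574.04 -202.53  135.5 ] eye c [ 575.59 -202.26  142.  ]
```

```bash
python3 -m crank '[[-0.5,-0.1,0,0.02,0.05,0.15,-1],[-0.4,-0.1,0,0.02,0.05,0.12,-1],[0,0,0,0,0.05,0,-1],[0.05,0,0,0,0.15,-0.03,-1],[0.05,0,0,0,0.2,-0.04,-1],[0.05,0,0,0,0.22,-0.045,-1],[0.05,0,0,0,0.22,-0.045,-1],[0.05,0,0,0,0.22,-0.045,-1],[0.05,0,0,0,0.22,-0.045,-1],[0.05,0,0,0,0.22,-0.045,-1]]'
python3 -c "
from h import *
s=r.sense(); print(s['eef_pos'].round(2),s['tcp_rot'].round(4),s['contact_force'].round(1),s['wrist_torque'].round(2))
plan([578.3,-202.8,242.1],Rv())"
```

```text
clock: 24.23
eef_pos: [580.2, -203.3, 239.3]
tcp_rot: [-1.319, 0.001, 1.543]
contact_force: [-2.6, 1.9, 18.0]
opening: 0.164
[ 580.17 -203.34  239.33] [-1.3192e+00  9.0000e-04  1.5433e+00] [-2.6  1.9 18. ] [ 0.52  1.22 -0.06]
t 24.23 pos [ 580.2 -203.3  239.3] F [-2.6  1.9 18. ] op 0.164
turn deg (tool) [ 0.12 -0.05 -0.04]  shift cm in present axes [ 0.049 -0.222  0.251]  in turned axes [ 0.049 -0.221  0.252]
```

```bash
python3 -m crank '[[0,0,0,0.03,0,0.07,-1],[0,0,0,0.03,0,0.07,-1],[0,0,0,0,0,0.04,-1],[0,0,0,0,0,0,-1],[0,0,0,0,0,0,-1],[0,0,0,0,0,0,-1],[0,0,0,0,0,0,-1],[0,0,0,0,0,0,-1],[0,0,0,0,0,0,-1],[0,0,0,0,0,0,-1]]'
python3 -c "
from h import *
s=r.sense(); print(s['eef_pos'].round(2),s['tcp_rot'].round(4),s['contact_force'].round(1),s['wrist_torque'].round(2))
plan([578.3,-202.8,242.1],Rv())"; python3 look.py w16
```

```text
clock: 25.07
eef_pos: [578.5, -202.7, 239.5]
tcp_rot: [-1.32, 0.001, 1.543]
contact_force: [-0.8, 0.5, 2.6]
opening: 0.163
[ 578.45 -202.71  239.46] [-1.3196e+00  8.0000e-04  1.5430e+00] [-0.8  0.5  2.6] [ 0.11  0.04 -0.03]
t 25.07 pos [ 578.5 -202.7  239.5] F [-0.8  0.5  2.6] op 0.163
turn deg (tool) [ 0.15 -0.06 -0.03]  shift cm in present axes [-0.01  -0.252  0.08 ]  in turned axes [-0.01  -0.252  0.081]
rot [-1.32  0.    1.54] tq [ 0.11  0.04 -0.03]
rod pred foot, axis*1000 [ 580.8 -202.9  131.2] [  -2.9    0.8 1000. ]
```

View pics/w16z.png

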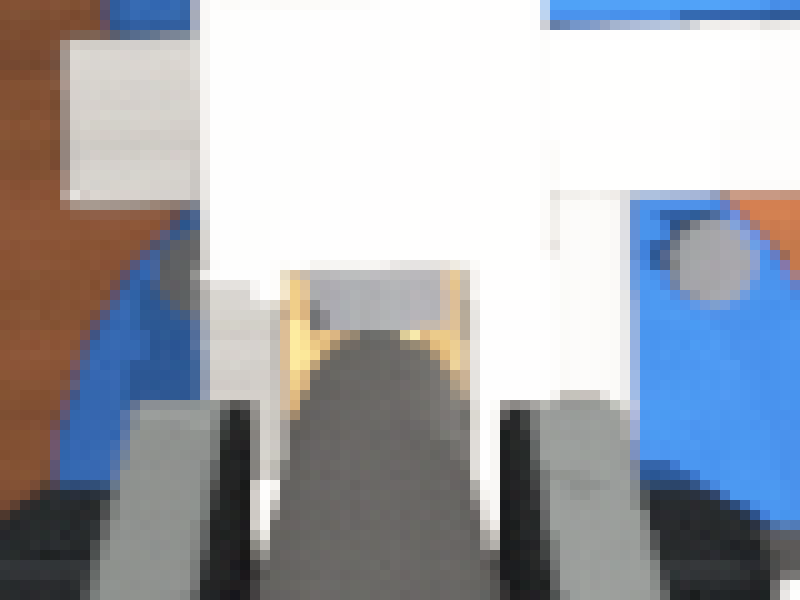

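```bash
python3 -m crank '[[0.04,0,0,-0.02,0.15,-0.035,-1],[0.04,0,0,0,0.2,-0.05,-1],[0.04,0,0,0,0.22,-0.055,-1],[0.04,0,0,0,0.22,-0.055,-1],[0.04,0,0,0,0.22,-0.055,-1],[0.04,0,0,0,0.22,-0.055,-1],[0.04,0,0,0,0.22,-0.055,-1],[0.04,0,0,0,0.22,-0.055,-1],[0.04,0,0,0,0.22,-0.055,-1],[0.04,0,0,0,0.22,-0.055,-1]]'
cat > st.py <<'E'
from h import *
s=r.sense(); print(s['eef_pos'].round(2),s['tcp_rot'].round(4),s['contact_force'].round(1),s['wrist_torque'].round(2))
E
python3 st.py
```

```text
clock: 25.95
eef_pos: [579.6, -202.6, 237.3]
tcp_rot: [-1.319, 0.003, 1.542]
contact_force: [-2.8, 2.2, 18.1]
opening: 0.165
[ 579.64 -202.64  237.29] [-1.3195  0.0029  1.5424] [-2.8  2.2 18.1] [ 0.59  1.38 -0.08]
```

```bash
python3 -m crank '[[0,0,0,0,0.05,0.05,-1],[0,0,0,0,0.1,0.03,-1],[0.03,0,-0.03,0,0.22,-0.03,-1],[0.03,0,-0.03,0,0.28,-0.05,-1],[0.03,0,-0.03,0,0.28,-0.05,-1],[0.03,0,-0.03,0,0.28,-0.05,-1],[0.03,0,-0.03,0,0.28,-0.05,-1],[0.03,0,-0.03,0,0.28,-0.05,-1],[0.03,0,-0.03,0,0.28,-0.05,-1],[0.03,0,-0.03,0,0.28,-0.05,-1]]'
python3 st.py
```

```text
clock: 26.78
eef_pos: [579.4, -202.9, 230.1]
tcp_rot: [-1.325, 0.002, 1.541]
contact_force: [-1.8, 2.8, 18.1]
opening: 0.162
[ 579.39 -202.9   230.14] [-1.3254  0.0017  1.5411] [-1.8  2.8 18.1] [ 0.46  1.24 -0.07]
```

```bash
python3 -m crank '[[0.1,0,-0.03,0.02,0.2,-0.03,-1],[0.1,0,-0.03,0.01,0.28,-0.04,-1],[0.08,0,-0.03,0.01,0.28,-0.04,-1],[0.08,0,-0.03,0,0.28,-0.05,-1],[0.08,0,-0.03,0,0.28,-0.05,-1],[0.08,0,-0.03,0,0.28,-0.05,-1],[0.05,0,-0.03,0,0.28,-0.05,-1],[0.05,0,-0.03,0,0.28,-0.05,-1],[0.05,0,-0.03,0,0.28,-0.05,-1],[0.05,0,-0.03,0,0.28,-0.05,-1]]'
python3 st.py
```

```text
clock: 27.62
eef_pos: [579.2, -203.1, 219.5]
tcp_rot: [-1.322, 0.0, 1.54]
contact_force: [-1.0, -0.5, -3.2]
opening: 0.161
[ 579.23 -203.12  219.54] [-1.3217  0.      1.5395] [-1.  -0.5 -3.2] [ 0.01 -0.18 -0.01]
```

```bash
python3 -m crank '[[0,0,0,0,0.1,-0.01,-1],[0.1,0,0,0,0.1,-0.01,-1],[0.1,0,0,0,0.1,-0.01,-1],[0,0,0,0,0.1,-0.01,-1],[0,0,0,0,0.1,-0.02,-1],[0,0,0,0,0.1,-0.025,-1],[0,0,0,0,0.05,-0.013,-1],[0,0,0,0,0,0,-1],[0,0,0,0,0,0,-1],[0,0,0,0,0,0,-1]]'
python3 st.py;python3 -c "
from h import *
f=cams.grab_frame('scene'); cv2.imwrite('pics/s17.png',cv2.resize(f[120:280,130:290],None,fx=3.7,fy=3.7,interpolation=cv2.INTER_CUBIC))"
```

```text
clock: 28.45
eef_pos: [578.0, -202.9, 208.4]
tcp_rot: [-1.315, -0.001, 1.54]
contact_force: [0.4, 0.8, -2.1]
opening: 0.162
[ 578.02 -202.95  208.37] [-1.3154e+00 -9.0000e-04  1.5396e+00] [ 0.4  0.8 -2.1] [-0.02 -0.35 -0.03]
```

View pics/s17.png

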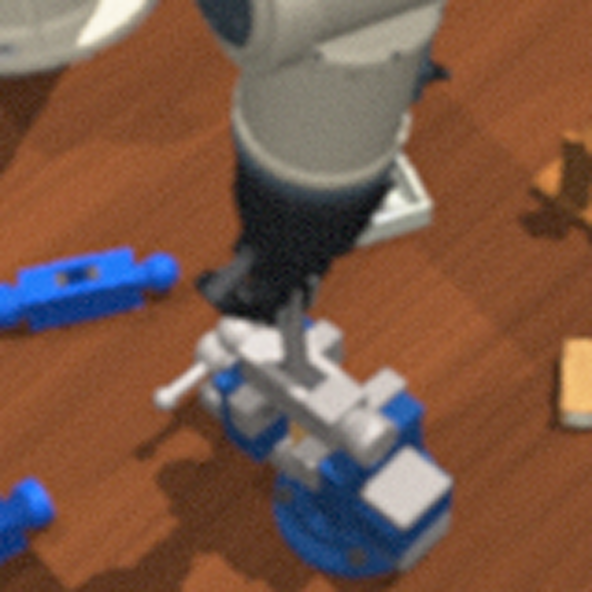

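```bash
python3 -m crank '[[0,0,0,0,-0.2,0.052,-1],[0,0,0,0,-0.3,0.077,-1],[0,0,0,0,-0.3,0.077,-1],[0,0,0,0,-0.3,0.077,-1],[0,0,0,0,-0.3,0.077,-1],[0,0,0,0,-0.3,0.077,-1],[0,0,0,0,-0.3,0.077,-1],[0,0,0,0,-0.3,0.077,-1],[0,0,0,0,-0.3,0.077,-1],[0,0,0,0,-0.3,0.077,-1]]'
python3 st.py
```

```text
clock: 29.33
eef_pos: [577.9, -202.9, 241.4]
tcp_rot: [-1.315, -0.001, 1.54]
contact_force: [-0.1, 0.4, -3.1]
opening: 0.16
[ 577.95 -202.92  241.38] [-1.3153e+00 -1.0000e-03  1.5395e+00] [-0.1  0.4 -3.1] [-0.03 -0.41 -0.01]
```

```bash
python3 -m crank '[[0,0,0,0,-0.3,0.077,-1],[0,0,0,0,-0.5,0.13,-1],[0,0,0,0,-0.5,0.13,-1],[0,0,0,0,-0.7,0.18,-1],[0,0,0,0,-0.7,0.18,-1],[0,0,0,0,-0.7,0.18,-1],[0,0,0,0,-0.7,0.18,-1],[0,0,0,0,-0.3,0.08,-1],[0,0,0,0,0,0,-1],[0,0,0,0,0,0,-1]]'
python3 look.py w18; python3 -c "
from h import *
f=cv2.imread('pics/w18.png')
cv2.imwrite('pics/w18c.png',cv2.resize(f[130:290,180:340],None,fx=3.7,fy=3.7,interpolation=cv2.INTER_CUBIC))
s=r.sense(); K,V=wcam(s); ft,a=rod(s,0,sg=114.6); top=ft+145*a
C=lambda P:((proj(K,V,P)-[180,130]+.365)*3.7).round(0)
print(s['eef_pos'],'foot rim',C(ft-[8,0,0]),'top',C(top),C([top+[0,8,0],top-[0,8,0],top+[8,0,0],top-[8,0,0]]))"
```

```text
clock: 30.17
eef_pos: [577.9, -203.1, 293.8]
tcp_rot: [-1.316, -0.0, 1.539]
contact_force: [0.1, -0.7, -2.5]
opening: 0.161
rot [-1.32 -0.    1.54] tq [ 0.03 -0.16 -0.02]
rod pred foot, axis*1000 [ 579.9 -203.1  185.6] [   0.5   -0.4 1000. ]
[ 577.91408479 -203.14039809  293.77846232] foot rim [[284. 304.]] top [[282. 518.]] [[357. 516.]
 [208. 520.]
 [285. 592.]
 [280. 443.]]
```

View pics/w18c.png

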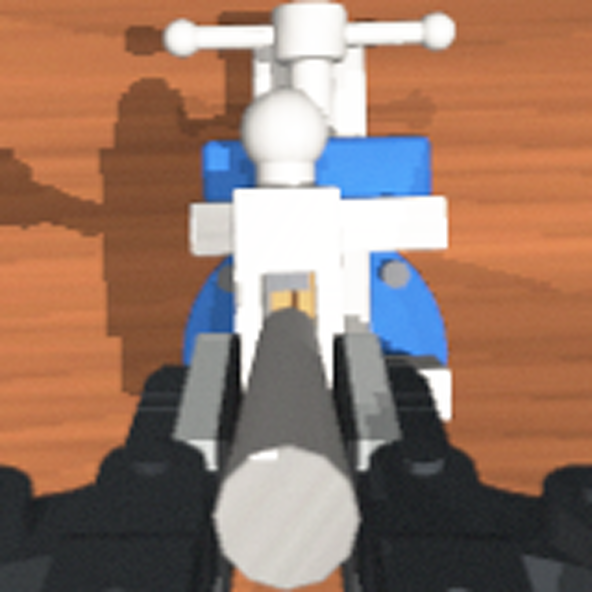

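```bash
cat >> h.py <<'E'
REST=np.array([558.4,153.3,110.5]); RR=R.from_euler('xyz',[-2.015,.003,1.534])
E
python3 -c "
from h import *
plan([552,152,294],Rv()); plan(REST+[0,0,90],RR)"
```

```text
t 30.22 pos [ 577.9 -203.1  293.8] F [ 0.6 -0.5 -1.5] op 0.165
turn deg (tool) [-0.05 -0.25  0.08]  shift cm in present axes [35.415  0.923  3.588]  in turned axes [35.432  0.868  3.434]
t 30.22 pos [ 577.9 -203.1  293.8] F [ 0.6 -0.5 -1.5] op 0.165
turn deg (tool) [-40.04   0.3    0.22]  shift cm in present axes [35.562  9.812  0.617]  in turned axes [35.576  6.925  6.908]
```

```bash
python3 -m crank '[[0,0,0,2.5,0,0.2,-1],[0,0,0,3.7,0,0.35,-1],[0,0,0,3.7,0,0.35,-1],[0,0,0,3.7,0,0.35,-1],[0,0,0,3.7,0,0.35,-1],[0,0,0,3.7,0,0.35,-1],[0,0,0,3.7,0,0.35,-1],[0,0,0,3.7,0,0.35,-1],[0,0,0,3,0,0.3,-1],[0,0,0,1.5,0,0.2,-1]]'
python3 -m crank '[[0,0,0,0,0,0,-1],[-6,0,0,0,0,0,-1],[-6,0,0,0,0,0,-1],[-6,0,0,0,0,0,-1],[-6,0,0,0,0,0,-1],[-6,0,0,0,0,0,-1],[-5,0,0,0,0,0,-1],[-2,0,0,0,0,0,-1],[0,0,0,0,0,0,-1],[0,0,0,0,0,0,-1]]'
python3 -c "
from h import *
s=r.sense(); print(s['qpos'].round(3))
plan(REST+[0,0,90],RR)"
```

```text
clock: 31.05
eef_pos: [555.4, 135.9, 296.6]
tcp_rot: [-1.31, 0.002, 1.531]
contact_force: [-0.2, -0.4, -2.7]
opening: 0.164
clock: 31.88
eef_pos: [551.7, 134.5, 290.7]
tcp_rot: [-1.974, 0.007, 1.538]
contact_force: [0.6, 0.5, -1.8]
opening: 0.16
[ 0.319  0.042  1.974 -0.206  0.758 -1.096]
t 31.88 pos [551.7 134.5 290.7] F [ 0.6  0.5 -1.8] op 0.16
turn deg (tool) [-2.37  0.28 -0.1 ]  shift cm in present axes [1.957 8.526 2.97 ]  in turned axes [1.927 8.398 3.33 ]
```

```bash
python3 -m crank '[[-1.2,0.1,0,0,0,0,-1],[-1,0.1,0,0.6,0.5,0.2,-1],[0,0,0,0.7,1.2,0.5,-1],[0,0,0,0.5,1.5,0.6,-1],[0,0,0,0,1.5,0.6,-1],[0,0,0,0,1.5,0.6,-1],[0,0,0,0,1,0.5,-1],[0,0,0,0,0.5,0.2,-1],[0,0,0,0,0,0,-1],[0,0,0,0,0,0,-1]]'
python3 -c "
from h import *
s=r.sense(); print(s['qpos'].round(3))
plan(REST+[0,0,90],RR)"
```

```text
clock: 32.72
eef_pos: [563.2, 149.9, 204.6]
tcp_rot: [-2.013, 0.007, 1.527]
contact_force: [0.6, 0.2, -1.2]
opening: 0.155
[ 0.356  0.17   2.062 -0.349  0.528 -0.904]
t 32.72 pos [563.2 149.9 204.6] F [ 0.6  0.2 -1.2] op 0.155
turn deg (tool) [-0.14 -0.29 -0.38]  shift cm in present axes [0.321 0.153 0.622]  in turned axes [0.324 0.153 0.621]
```

```bash
python3 -m crank '[[-0.1,-0.25,-0.35,0,0,0,-1],[0,0,0,0.16,0,0.3,-1],[0,0,0,0.15,0.1,0.3,-1],[0,0,0,0,0.5,0.2,-1],[0,0,0,0,0.8,0.38,-1],[0,0,0,0,0.8,0.38,-1],[0,0,0,0,0.8,0.38,-1],[0,0,0,0,0.6,0.28,-1],[0,0,0,0,0,0,-1],[0,0,0,0,0,0,-1]]'
python3 -c "
from h import *
s=r.sense(); print(s['qpos'].round(3))
plan(REST+[0,0,30],RR)"
```

```text
clock: 33.55
eef_pos: [560.0, 153.9, 160.7]
tcp_rot: [-2.018, 0.001, 1.534]
contact_force: [-0.3, -0.1, -1.7]
opening: 0.165
[ 0.362  0.236  2.107 -0.43   0.418 -0.811]
t 33.55 pos [560.  153.9 160.7] F [-0.3 -0.1 -1.7] op 0.165
turn deg (tool) [ 0.17 -0.06  0.09]  shift cm in present axes [-0.06   1.754  1.019]  in turned axes [-0.057  1.758  1.014]
```

```bash
python3 -m crank '[[0,0,0,-0.03,0.3,0.2,-1],[0,0,0,-0.03,0.5,0.3,-1],[0,0,0,0,0.5,0.28,-1],[0,0,0,0,0.4,0.22,-1],[0.1,0,0,0,0,0,-1],[0,0,0,0,0,0,-1],[0,0,0,0,0,0,-1],[0,0,0,0,0,0,-1],[0,0,0,0,0,0,-1],[0,0,0,0,0,0,-1]]'
python3 -c "
from h import *
s=r.sense(); print(s['qpos'].round(3))
plan(REST,RR)
f=cams.grab_frame('scene'); cv2.imwrite('pics/s19.png',cv2.resize(f[90:210,240:380],None,fx=5,fy=5,interpolation=cv2.INTER_CUBIC))"
```

```text
clock: 34.38
eef_pos: [558.9, 153.5, 139.7]
tcp_rot: [-2.017, 0.001, 1.534]
contact_force: [0.4, -0.5, -2.3]
opening: 0.161
[ 0.362  0.271  2.123 -0.483  0.371 -0.754]
t 34.38 pos [558.9 153.5 139.7] F [ 0.4 -0.5 -2.3] op 0.161
turn deg (tool) [ 0.12 -0.07  0.11]  shift cm in present axes [-0.016  2.608  1.304]  in turned axes [-0.009  2.611  1.298]
```

View pics/s19.png

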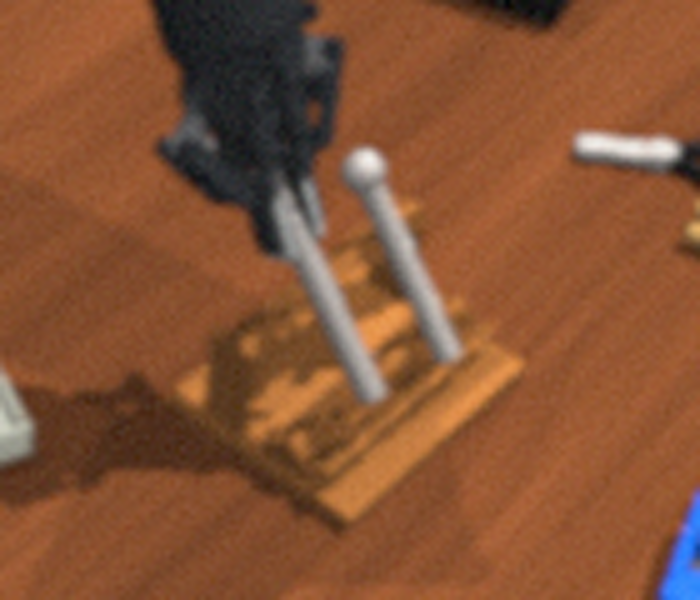

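Good. Down another 24 mm, then feel the rest.

```bash
python3 -m crank '[[0,0,0,0,0.3,0.15,-1],[0.05,0,0.05,0,0.4,0.2,-1],[0,0,0,0,0.4,0.2,-1],[0,0,0,0,0.4,0.2,-1],[0,0,0,0,0.3,0.15,-1],[0,0,0,0,0.1,0.05,-1],[0,0,0,0,0,0,-1],[0,0,0,0,0,0,-1],[0,0,0,0,0,0,-1],[0,0,0,0,0,0,-1]]'
python3 -c "
from h import *
plan(REST,RR)"; python3 st.py
```

```text
clock: 35.27
eef_pos: [558.4, 153.5, 115.7]
tcp_rot: [-2.016, 0.002, 1.534]
contact_force: [-0.7, 0.9, -1.5]
opening: 0.166
t 35.27 pos [558.4 153.5 115.7] F [-0.7  0.9 -1.5] op 0.166
turn deg (tool) [ 0.04 -0.06  0.06]  shift cm in present axes [-0.022  0.475  0.222]  in turned axes [-0.022  0.475  0.222]
[558.37 153.53 115.74] [-2.0157e+00  1.5000e-03  1.5335e+00] [-0.7  0.9 -1.5] [ 0.    0.4  -0.03]
```

```bash
python3 -m crank '[[0,0,0,-0.01,0.06,0.03,-1],[0,0,0,-0.01,0.06,0.03,-1],[0,0,0,0,0.06,0.03,-1],[0,0,0,0,0.06,0.03,-1],[0,0,0,0,0.06,0.03,-1],[0,0,0,0,0.04,0.02,-1],[0,0,0,0,0.04,0.02,-1],[0,0,0,0,0,0,-1],[0,0,0,0,0,0,-1],[0,0,0,0,0,0,-1]]'
python3 -c "
from h import *
plan(REST,RR)"; python3 st.py
```

```text
clock: 36.1
eef_pos: [558.8, 153.5, 111.8]
tcp_rot: [-2.017, 0.001, 1.533]
contact_force: [0.2, -0.0, -1.5]
opening: 0.16
t 36.1 pos [558.8 153.5 111.8] F [ 0.2 -0.  -1.5] op 0.16
turn deg (tool) [ 0.12 -0.08  0.09]  shift cm in present axes [-0.017  0.106  0.089]  in turned axes [-0.017  0.106  0.089]
[558.75 153.46 111.84] [-2.0171e+00  9.0000e-04  1.5335e+00] [ 0.2 -0.  -1.5] [0.01 0.39 0.  ]
```

```bash
python3 -m crank '[[0,0,0,-0.01,0.05,0.04,-1],[0,0,0,0,0.05,0.04,-1],[0,0,0,0,0.04,0.02,-1],[0,0,0,0,0,0,-1],[0,0,0,0,0,0,-1],[0,0,0,0,0,0,-1],[0,0,0,0,0,0,-1],[0,0,0,0,0,0,-1],[0,0,0,0,0,0,-1],[0,0,0,0,0,0,-1]]'
python3 -c "
from h import *
plan(REST,RR)"; python3 st.py
```

```text
clock: 36.93
eef_pos: [558.4, 153.5, 110.5]
tcp_rot: [-2.018, 0.001, 1.534]
contact_force: [-0.9, 0.8, -0.4]
opening: 0.165
t 36.93 pos [558.4 153.5 110.5] F [-0.9  0.8 -0.4] op 0.165
turn deg (tool) [ 0.16 -0.08  0.11]  shift cm in present axes [-0.02  -0.003 -0.005]  in turned axes [-0.02  -0.003 -0.005]
[558.37 153.5  110.45] [-2.0177e+00  7.0000e-04  1.5336e+00] [-0.9  0.8 -0.4] [0.01 0.49 0.02]
```

```bash
python3 -m crank '[[0,0,0,0,0,0,-0.65],[0,0,0,0,0,0,-0.6],[0,0,0,0,0,0,-0.5],[0,0,0,0,0,0,-0.4],[0,0,0,0,0,0,-0.2],[0,0,0,0,0,0,0],[0,0,0,0,0,0,0.1],[0,0,0,0,0,0,0.1],[0,0,0,0,0,0,0.1],[0,0,0,0,0,0,0.1]]'
python3 st.py; python3 look.py w20
```

```text
clock: 37.77
eef_pos: [559.9, 154.1, 111.6]
tcp_rot: [-2.021, -0.001, 1.534]
contact_force: [-0.4, -0.1, -0.8]
opening: 0.55
[559.92 154.1  111.6 ] [-2.0206e+00 -8.0000e-04  1.5341e+00] [-0.4 -0.1 -0.8] [0.01 0.21 0.01]
rot [-2.02 -0.    1.53] tq [0.01 0.21 0.01]
rod pred foot, axis*1000 [631.5 151.5  30.4] [-646.8   23.2  762.3]
```

View pics/w20.png

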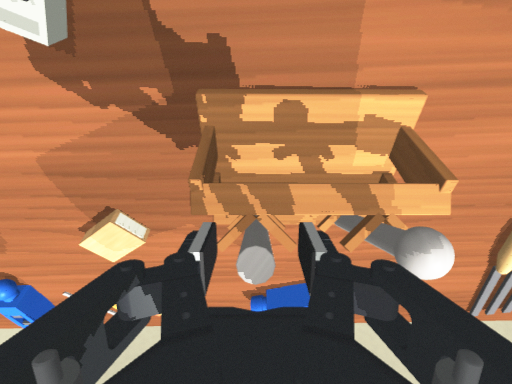

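```bash
python3 -m crank '[[0,0,0,0,-0.4,-0.1,0.1],[0,0,0,0,-0.8,-0.3,0.1],[0,0,0,0,-1.2,-0.5,0.1],[0,0,0,0,-1.3,-0.6,0.1],[0,0,0,0,-1.3,-0.6,0.1],[0,0,0,0,-1.3,-0.6,0.1],[0,0,0,0,-1.3,-0.6,0.1],[0,0,0,0,-1.3,-0.6,0.1],[0,0,0,0,-1.3,-0.6,0.1],[0,0,0,0,-0.5,-0.2,0.1]]'
python3 st.py; python3 -c "
from h import *
plan([450,0,320],Rv(roll=-1.57))"
```

```text
clock: 38.65
eef_pos: [552.8, 154.3, 233.2]
tcp_rot: [-2.014, -0.001, 1.536]
contact_force: [0.8, 0.1, 0.3]
opening: 0.554
[552.8  154.34 233.18] [-2.0144e+00 -1.0000e-03  1.5363e+00] [0.8 0.1 0.3] [ 0.02  0.13 -0.01]
t 38.65 pos [552.8 154.3 233.2] F [0.8 0.1 0.3] op 0.554
turn deg (tool) [25.46 -0.45 -0.04]  shift cm in present axes [-15.771 -12.036   5.066]  in turned axes [-15.704  -8.674   9.87 ]
```

```bash
python3 -m crank '[[0,0,0,0,-2,-0.9,0.1],[0,0,0,0,-2,-0.9,0.1],[6,0,0,0,-1.5,0,0.1],[6,0,0,0,-1,0,0.1],[6,0,0,0,0,0,0.1],[6,0,0,0,0,0,0.1],[1,0,0,0,0,0,0.1],[0,0,0,-2.5,0,0,0.1],[0,0,0,-3.5,0,0,0.1],[0,0,0,-3.5,0,0,0.1]]'
python3 -m crank '[[0,0,0,-3.5,0,0,0.1],[0,0,0,-3.5,0,0,0.1],[0,0,0,-3.5,0,0,0.1],[0,0,0,-3.5,0,0,0.1],[0,0,0,-3.5,0,0,0.1],[0,0,0,-3.5,0,0,0.1],[0,0,0,-2.5,0,0,0.1],[0,0,0,-1,0,0,0.1],[0,0,0,0,0,0,0.1],[0,0,0,0,0,0,0.1]]'
python3 look.py w21; python3 -c "
from h import *
f=cams.grab_frame('top'); cv2.imwrite('pics/t21.png',f)
f=cams.grab_frame('scene'); cv2.imwrite('pics/s21.png',f)"; python3 st.py
```

```text
clock: 39.48
eef_pos: [535.8, 63.6, 302.2]
tcp_rot: [-1.561, -0.008, 1.548]
contact_force: [0.5, 0.1, 0.2]
opening: 0.546
clock: 40.32
eef_pos: [522.5, -196.7, 293.6]
tcp_rot: [-1.569, 0.002, 1.543]
contact_force: [0.3, 0.6, -0.1]
opening: 0.553
rot [-1.57  0.    1.54] tq [0.01 0.   0.07]
rod pred foot, axis*1000 [ 551.4 -197.8  189.3] [-249.2    9.2  968.4]
[ 522.99 -195.61  294.  ] [-1.5688  0.0022  1.5455] [0.1 0.3 0.2] [-0.   -0.02  0.02]
```

View pics/w21.png

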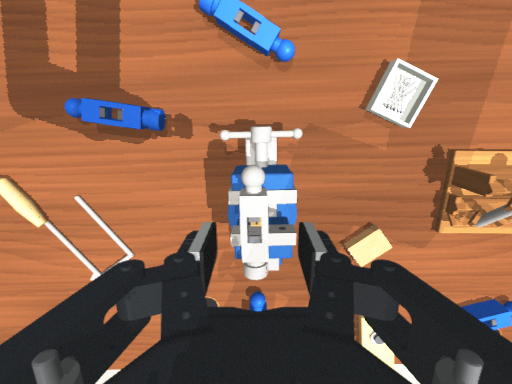

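View pics/s21.png

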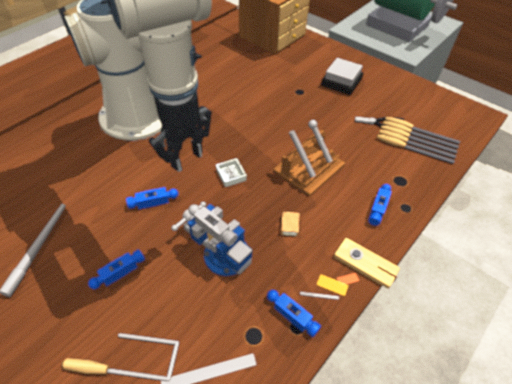

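```bash
python3 - <<'E'
from h import *
s0=cv2.imread('pics/scene0.png');s1=cv2.imread('pics/s21.png');w=cv2.imread('pics/w21.png')
z=lambda a,y,x,h,wd,k:cv2.resize(a[y:y+h,x:x+wd],None,fx=k,fy=k,interpolation=cv2.INTER_CUBIC)
a=np.hstack([z(s0,115,268,75,75,3.5),z(s1,115,268,75,75,3.5)]); b=np.hstack([z(s0,195,170,75,75,3.5),z(s1,195,170,75,75,3.5)])
c=z(w,165,215,120,56,4.38); 
o=np.vstack([a,b]); print(o.shape,c.shape); H=min(o.shape[0],c.shape[0]); cv2.imwrite('pics/final.png',np.hstack([o[:H],c[:H]]))
print(cv2.absdiff(s0,s1)[110:345,220:].max(2).mean(), [tuple(map(int,x)) for x in []])
d=(cv2.absdiff(s0,s1).max(2)>60).astype(np.uint8); n,l,st,ce=cv2.connectedComponentsWithStats(d); print([s.tolist() for s in st[1:] if s[4]>15])
E
```

```text
(524, 524, 3) (526, 245, 3)
7.1646895948703 []
[[101, 0, 19, 28, 124], [119, 0, 14, 12, 120], [137, 0, 14, 8, 54], [176, 0, 27, 12, 186], [204, 0, 7, 8, 35], [69, 6, 8, 7, 33], [82, 13, 20, 5, 27], [104, 15, 8, 6, 31], [166, 19, 15, 8, 52], [65, 21, 6, 13, 24], [81, 21, 10, 15, 54], [151, 20, 61, 150, 3932], [164, 24, 20, 44, 664], [190, 47, 11, 19, 101], [135, 123, 25, 14, 141], [143, 138, 6, 9, 22], [91, 168, 8, 13, 33], [76, 180, 15, 11, 35], [28, 204, 37, 54, 328], [207, 217, 8, 7, 37], [0, 223, 8, 15, 34], [93, 278, 7, 7, 31]]
```

View pics/final.png

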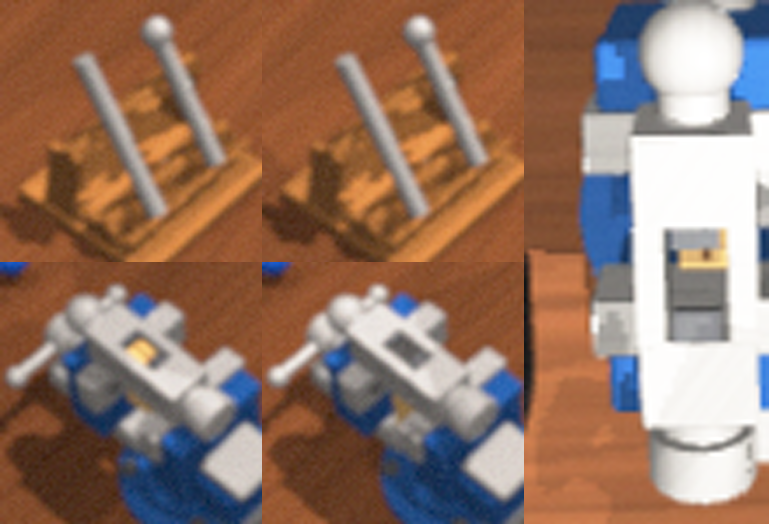

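```bash
python3 -c "
from h import *
print(order.sign_off()); print(r.sense()['clock'])"
```

```text
the job is handed in; nothing more can be done
None
the job is handed in; nothing more can be done
```

The stub is out of the hammer head and lying below it between the jaws. The drift is back in its own place in the rack. I handed the job in at about 40 s of the 72 s allowed.

- **Picking the drift:** I took the plain rod from the rack, not the ball-ended punch, gripping it near its upper end.
- **Finding the eye:** The wrist camera showed the clear opening about 2 mm off centre, towards the ball peen. I lowered the drift into it with no measurable contact and met the stub about 6.5 mm below the upper face.
- **Pressing out:** The stub moved at about 20 N. At the end of each push the sideways force read 3.5 N or less. After it dropped, the force fell back to the drift's own weight. The drift then went on to about z = 101 mm, clear below the head, without touching anything.
- **Last checks:**
  - The before and after pictures show the head lying unmoved on the jaws, with its eye open and the stub below.
  - The drift sits in its notches exactly as at the start, and the punch, tray and carton are where they were.

**What disagreed or went wrong:**
- The drift's height in the rack came out 2 to 3 mm different between camera views. I settled it by combining the views and then by touch.
- My first grasp tilt ran into two wrist joint limits, so I turned the gripper half round and held the drift about 15 degrees off the finger line.
- While pressing, the drift leaned up to about 1 degree and strayed 1 to 2 mm towards the face end of the head. It may have rubbed a wedge stump with 2 to 3 N before I corrected it.

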